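# Tip the sample vials out of a rocker bin

### The arm

A 7-joint arm with a two-finger parallel gripper is mounted at the origin on a cart in front of the work surface, level with it; the furniture and walls round the work are solid. World frame = base frame: x ahead of the robot, y to its left, z up, the work surface at z = 0. Lengths are in m, angles in rad, forces in N, time in s.
With the tool pointing down it reaches from about 0.4 to 0.85 m from the base axis. Payload 4.5 kg.
Tool frame: the origin (TCP) lies on the centre line of the jaws, within the pads' length; the fingertips stand 14 mm ahead of it and the grasp point (between the pads) lies 5 mm behind it (nose_length is the distance from the TCP to the fingertips, in m); x points along the fingers, y is the direction in which the jaws open and shut, and the axes are right-handed (so a half turn about x gives the same grasp; the last joint's range is limited). The gripper opens to 88 mm and grips with 3 to 60 N. Pads are 18 mm wide; open, the fingers measure 123 mm over their backs; the gripper's body (75 mm by 187 mm) begins 45 mm behind the grasp point.
Start: joints at [-1.191, 0.689, -0.195, 1.565, 0.157, 0.902, -0.215], TCP at [0.212, 0.588, 0.253] pointing down, gripper open.
Joint ranges: [-3.01, 3.01], [-0.46, 2.08], [-1.47, 1.51], [0.13, 2.56], [-1, 4.14], [0.04, 2.09], [-2.66, 2.66]. Speed limits (rad/s): [2.57, 2.57, 3.14, 3.14, 3.14, 3.14, 3.14].

### API

Orientations are given as a unit quaternion [x, y, z, w].
In Python, from plant import get_state, snapshot, camera_params, finish_job, boxes_of, silhouettes, spot_point, nose_length gives the robot as it stands.
- The arm moves only by the tool apply_moves, never from a script. Its arguments are lists of equal length, an entry for each row: "delta_pos": the shift along the tool's x, y, z in cm, a list of three; "yaw": the turn about the tool's x in rad; "gripper": the opening in per cent of the stroke, from 0 (shut) to 100 (fully open). A call has 1 to 10 rows; each row is the pose to reach, as a shift and turn from the pose measured when the call began, along the tool's axes at that moment; what a row does not reach only later rows make up. A row lasts 1/12 s, in which the tool goes at most 41.7 mm and 7.16 degrees, less where a joint would pass 70% of its speed; a pose out of reach is approached as far as the arm can. A call with a gripper value outside its range is refused whole. The fingers move at their own pace and stop on an object; "force" is the grip in N (left out, the last holds). Time passes only in rows, so rows that repeat a pose let the fingers close. It gives the time, the measured TCP pose, the force and the opening at its end, in the units of the state.
- get_state(): the state, without advancing time (a new reading comes with each control period).
- snapshot(name): name is "side" or "top"; returns the picture (420x560x3 uint8, red, green, blue); there is no depth.
- camera_params(name): a dict with "fovy" (degrees; the focal length in pixels is half the picture's height over the tangent of half this angle, whatever the lens; pixels are square), "cx", "cy" (the principal point, pixels), "position" and "orientation" of the camera in the world. Camera axes: x right, y down, z forward; pixel columns grow to the right and rows downward; lengths in m; the calibration is good to about 2 mm. A picture is of the moment at which its call begins. camera_params takes no time and is no camera call.
- finish_job(): hands the job in, once; it reports no verdict.
Trained networks look in the newest picture that a camera, given by its name, has taken for a name from the list of things; names that differ only in an ending like _2 or _b are one class to them, and where a whole thing is asked for, a point or a joint stands for the part that bears it (a point fixed in the world has none). Each returns a list of dicts, best first, with "score" (0 to 1); they miss things now and then, are a little off and sometimes report something else, mostly with a low value. They report only what shows in the picture. A call takes as long as a camera call.
- boxes_of(thing, camera): "bbox" ([left, top, width, height] in pixels, round what is visible of it).
- silhouettes(thing, camera): "mask" (420x560 bool, what is visible of it) and "bbox" ([left, top, width, height] in pixels, round what is visible of it).
- spot_point(thing, camera): "pixel" ([column, row] in pixels: a listed point, or the origin of a listed thing).
The state is a dict: "clock": time; "q": joint angles; "qd": joint speeds; "joint_torque": joint torques, N m; "tool_pos": TCP position; "eef_rot": TCP orientation; "contact_force": force on the tool from outside, world axes, zero at the start; "moment": the same for the moment, N m; "opening": opening from 0.0 (shut) to 1.0 (fully open).
Only numpy, scipy, OpenCV 4.12 (cv2) and the standard library are available. Lean on these libraries where they do the work, as an engineer would, in place of code of your own. Each camera call takes 0.05 s, during which the arm holds its last target.

### The job

Empty the grey rocker bin of its three sample vials: slide the steel tray by its tab squarely up against the front edge of the bin's stand, so that it lies centred under the bin's mouth, then pull the bin forward by its handle to its stop and keep it there until all three vials have rolled into the tray. Rock the bin fully back home, then slide the tray with the three vials onto the white sheet, wholly on it and square with it, and leave it there. Do not disturb the beaker or the timer.

Things in the scene. Friction and masses are not known exactly. Their poses are not given: they have to be found in the camera images.
- cradle: Fixed stand of the rocker bin: grey base plate (x -50 to +110 mm, 130 mm wide, 8 mm thick), two white cheeks 123 mm high, 122 mm wide overall, a stop bar in front, a rest bar behind. Origin on the worktop under the pivot; -x points out of its front (towards the robot), z up. The tray is right when its 124 mm wall touches the plate's front edge: tray centre at cradle x = -105 mm, y = 0.
- bin (a joint): Hinge of the grey bin about the cradle's y axis through bin_pivot, rad: 0 = home (mouth up), grows as the top is pulled forward (cradle -x); 1.6 = stop, where the front wall slopes 27 degrees down over the tray and the vials roll out by themselves. 1 to 2 N at the handle; its weight holds it at either end (balance near 0.7), braked by slight friction.
- bin_pivot (a point): Point on the bin's pivot axis, mid-width, 105 mm above the worktop; axes as the cradle's. At the stop the chute's lip is 85 mm in front of it, about 60 mm above the worktop.
- bin_handle (a point): Middle of the bin's handle: round steel bar, 9 mm thick, 75 mm free length along cradle y, over the back wall. From the pivot: bin home 65 mm behind (+x), 145 mm up; at the stop 147 mm in front, 61 mm up. Free air above it all the way; nearest rim about 45 mm off, so it can be held from above, fingers in front and behind, and turns between them.
- tray_tab (a point): Grip point on the upright tab of the loose steel tray, 66 mm above the tray's underside. Tab 10 mm thick (tray y), 50 mm long (tray x), its top 80 mm above the underside; at tray x = -10 mm, y = +59 mm from the tray's centre, in its left wall. Axes as the tray's.
- tray_floor (a point): Centre of the tray's inner floor, 4 mm above its underside. Tray 110 mm (x) by 124 mm (y), 42 mm high, walls and floor 4 mm, about 0.3 kg, open on top; it slides easily on the worktop. x to the far wall, y to the wall with the tab, z up.
- sheet: Thin white plastic sheet fixed flat on the worktop, 140 mm (x) by 160 mm (y), under 1 mm thick and no obstacle to a sliding tray. Origin at its centre.
- vial_1_center (a point): Middle of capped sample vial 1, 27 mm diameter, 68 mm long, 30 g; its own z runs along the vial. The three are alike and start lying side by side across the bin (bin 84 mm wide inside), against its back wall, free to roll.
- vial_2_center (a point): Middle of capped sample vial 2, 27 mm diameter, 68 mm long, 30 g; its own z runs along the vial. The three are alike and start lying side by side across the bin (bin 84 mm wide inside), against its back wall, free to roll.
- vial_3_center (a point): Middle of capped sample vial 3, 27 mm diameter, 68 mm long, 30 g; its own z runs along the vial. The three are alike and start lying side by side across the bin (bin 84 mm wide inside), against its back wall, free to roll.
- beaker: Glass beaker standing near the work, 55 mm wide, 71 mm high; origin under its centre. Bystander.
- timer: Countdown timer lying flat, 68 x 68 x 21 mm; origin under its centre. Bystander.
- pc_tower: Fixed obstacle: tall black computer tower, 400 mm high, 0.2 m wide and about 0.4 m deep, standing to the left of the work, its front near the edge of the worktop; origin under its middle. Keep the gripper clear of it when coming from the left. A monitor stands behind the bin, a large white machine to the right.

How it is judged:
On the way, in this order (a step that is already met when the one before it is completed fails the run):
1. the tray stands squarely against the front of the stand, under the mouth of the bin, which is still home (x of tray_floor in the frame of cradle between -0.13 and -0.095 m and y of tray_floor in the frame of cradle between -0.025 and 0.025 m and angle between the x axis of tray_floor and the x axis of cradle, either way round below 0.2 rad and value of joint bin below 0.08 rad), for 0.2 s.
2. the bin is pulled forward to its stop, with the tray in place (x of tray_floor in the frame of cradle between -0.13 and -0.095 m and y of tray_floor in the frame of cradle between -0.025 and 0.025 m and angle between the x axis of tray_floor and the x axis of cradle, either way round below 0.2 rad and value of joint bin above 1.5 rad), for 0.2 s.
3. all three vials lie in the tray and the bin is back home (x of vial_1_center in the frame of tray_floor between -0.052 and 0.052 m and y of vial_1_center in the frame of tray_floor between -0.059 and 0.059 m and z of vial_1_center in the frame of tray_floor between 0 and 0.052 m and x of vial_2_center in the frame of tray_floor between -0.052 and 0.052 m and y of vial_2_center in the frame of tray_floor between -0.059 and 0.059 m and z of vial_2_center in the frame of tray_floor between 0 and 0.052 m and x of vial_3_center in the frame of tray_floor between -0.052 and 0.052 m and y of vial_3_center in the frame of tray_floor between -0.059 and 0.059 m and z of vial_3_center in the frame of tray_floor between 0 and 0.052 m and value of joint bin below 0.08 rad), for 0.2 s.
At the end, for the whole second after the job is handed in: The three vials lie inside the tray (middles at most 52 mm above its floor); the tray stands still and flat on the worktop, its centre within 20 mm (sheet x) and 22 mm (sheet y) of the sheet's centre and square with it within 0.2 rad; the bin is home (within 0.08 rad) (all of step 3 and x of tray_floor in the frame of sheet between -0.02 and 0.02 m and y of tray_floor in the frame of sheet between -0.022 and 0.022 m and angle between the x axis of tray_floor and the x axis of sheet, either way round below 0.2 rad and height (world z) of tray_floor below 0.012 m and angle between tray_floor's own z axis and vertical below 0.05 rad and linear speed of tray below 0.02 m/s); the robot touches nothing.
It fails at once if a bystander (beaker or timer) is moved by more than 30 mm or tipped over (distance of any of beaker, timer from where it was at the start of the episode above 0.03 m or angle between any of beaker, timer's own z axis and vertical above 0.4 rad).
It also fails if it takes over 72 s, if anything falls off the work surface, if the arm or the gripper's body presses on something with over 40 N, if the wrist force passes 120 N, or if a joint passes its speed limit or range.

## Working session

There is one attempt and no reset: what is moved stays moved. The work goes in short steps, Python scripts to look and compute and a tool call to move; the robot and the scene stay as the last step left them, time stands still between calls to the robot, and variables do not carry over. Pictures are saved under pics/ and viewed, and the job is handed in when it is done.

Besides the shell and the picture viewer there is one more tool, called after "Call:" by a JSON object that holds its "api" and its "payload". apply_moves: Moves the arm, as the interface text tells. Its arguments: {"type":"object","properties":{"delta_pos":{"type":"array"},"yaw":{"type":"array"},"gripper":{"type":"array"},"force":{"type":"number"}},"required":["delta_pos","yaw","gripper"]}

```bash
mkdir -p pics; ls; python3 - <<'E'
from plant import *
import cv2,numpy as np
print(get_state())
print(nose_length)
for n in ("side","top"):
    p=camera_params(n); print(n,p)
    im=snapshot(n); cv2.imwrite(f"pics/{n}0.png",im[:,:,::-1])
E
```

```text
pics
{'clock': 0.0, 'q': array([-1.19119964,  0.68998957, -0.19448412,  1.566327  ,  0.15732607,
        0.90248112, -0.21512851]), 'qd': array([-1.83748010e-04, -3.53132832e-04, -4.59449452e-04,  9.71218776e-05,
        8.53542129e-04, -6.26783199e-04, -4.17233441e-04]), 'joint_torque': array([-7.44747431e-04, -5.27554071e+01, -1.26679089e+00, -1.53425592e+01,
       -5.25124662e-02,  6.49346039e-03,  1.86396787e-04]), 'tool_pos': array([0.21170513, 0.58742193, 0.2519103 ]), 'eef_rot': array([ 0.12099406,  0.69661823, -0.12227191,  0.69651494]), 'contact_force': array([ 0.9416386 ,  0.03611925, -0.2257621 ]), 'moment': array([ 0.00348103, -0.00438883, -0.00282511]), 'opening': 0.9995863032683182}
0.014
side {'fovy': 54.08574627895022, 'cx': 275.75927598309437, 'cy': 213.63103292256716, 'position': array([-0.04183211, -0.2118643 ,  0.83770562]), 'orientation': array([ 0.72604151, -0.59567191,  0.21520519, -0.26781604])}
top {'fovy': 49.172407826805504, 'cx': 284.6365087372421, 'cy': 199.61864958207616, 'position': array([ 0.30448679, -0.10584732,  1.1613847 ]), 'orientation': array([ 0.70684399, -0.69737787,  0.08141318, -0.08606729])}
```

View pics/side0.png

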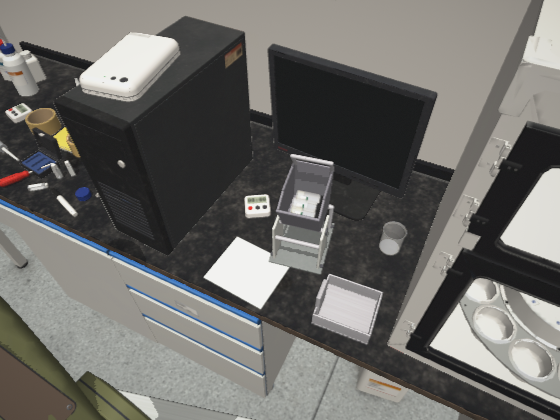

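View pics/top0.png

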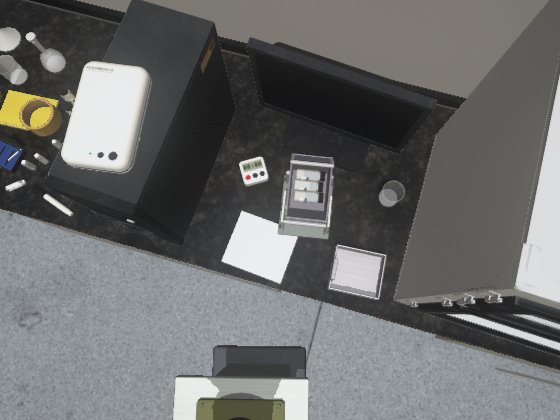

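The side view shows the bin at (305,190), the tray at (348,307), the sheet at (247,272), the timer at (257,206) and the beaker at (393,238). The top view agrees, with the tray at (357,272), sheet at (260,247) and bin at (308,190). Next I'll measure the poses.

```bash
cat > h.py <<'E'
from plant import *
import cv2,numpy as np
from scipy.spatial.transform import Rotation as R
from scipy.optimize import least_squares
CP={n:camera_params(n) for n in("side","top")}
def F(n): return 210/np.tan(np.radians(CP[n]["fovy"])/2)
def proj(n,P):
    c=CP[n]; p=(np.atleast_2d(P)-c["position"])@R.from_quat(c["orientation"]).as_matrix()
    return p[:,:2]/p[:,2:]*F(n)+[c["cx"],c["cy"]]
def onz(n,px,z=0.):
    c=CP[n]; px=np.atleast_2d(px).astype(float)
    d=np.c_[(px-[c["cx"],c["cy"]])/F(n),np.ones(len(px))]@R.from_quat(c["orientation"]).as_matrix().T
    return c["position"]+d*((z-c["position"][2])/d[:,2])[:,None]
def tri(pix):
    f=lambda X:np.concatenate([(proj(n,X)[0]-p) for n,p in pix.items()])
    s=least_squares(f,[.6,0,.05]); return s.x,np.abs(s.fun).max()
def save(im,name): cv2.imwrite("pics/"+name,im[:,:,::-1])
def quad(m):
    c=max(cv2.findContours(m.astype(np.uint8),cv2.RETR_EXTERNAL,cv2.CHAIN_APPROX_NONE)[0],key=cv2.contourArea)
    h=cv2.convexHull(c)
    for e in np.arange(2,25,.5):
        a=cv2.approxPolyDP(h,e,True)
        if len(a)<=4: break
    return a[:,0].astype(float)
E
python3 - <<'E'
from h import *
np.set_printoptions(precision=4,suppress=True)
for n in CP: snapshot(n)
for t in ["cradle","bin_pivot","bin_handle","tray_tab","tray_floor","sheet","beaker","timer","pc_tower"]:
    d={}
    for n in CP:
        r=spot_point(t,n)
        if r: d[n]=np.array(r[0]["pixel"]); print(t,n,r[0]["pixel"],round(r[0]["score"],2),len(r))
    if len(d)==2:
        print("   ",*tri(d), "z0:",*[onz(n,p)[0][:2] for n,p in d.items()])
for n in CP:
    for t in ["sheet","tray_floor","cradle"]:
        r=silhouettes(t,n)
        if r:
            np.save(f"m_{t}_{n}.npy",r[0]["mask"])
            print(t,n,r[0]["score"],r[0]["bbox"]); q=quad(r[0]["mask"])
            print(np.c_[q,onz(n,q,0 if t=="sheet" else .042)[:,:2]])
print(get_state()["clock"])
E
```

```text
cradle side [301.3, 252.3] 0.6 2
cradle top [306.5, 221.0] 0.71 1
    [ 0.5259 -0.1535  0.0204] 0.4556084871434791 z0: [ 0.5404 -0.1531] [ 0.5296 -0.1532]
bin_pivot side [301.4, 225.8] 0.55 2
bin_pivot top [302.4, 209.3] 0.86 1
    [ 0.5385 -0.1444  0.1047] 2.193610903645151 z0: [ 0.623  -0.1402] [ 0.5603 -0.1425]
bin_handle side [308.5, 158.2] 0.55 1
bin_handle top [311.0, 163.6] 0.92 1
    [ 0.6001 -0.1499  0.257 ] 0.8680330180777105 z0: [ 0.8834 -0.12  ] [ 0.6847 -0.1647]
tray_tab side [317.9, 291.4] 0.65 1
tray_tab top [333.7, 269.8] 0.76 2
    [ 0.3987 -0.2109  0.0734] 1.5090315980432365 z0: [ 0.4401 -0.2078] [ 0.4059 -0.2218]
tray_floor side [347.7, 310.3] 0.67 1
tray_floor top [356.4, 273.5] 0.78 1
    [ 0.3962 -0.2768  0.0178] 0.38641820222454726 z0: [ 0.4059 -0.279 ] [ 0.3975 -0.2785]
sheet side [247.3, 269.7] 0.76 1
sheet top [261.0, 244.2] 0.96 3
    [ 0.4678 -0.0356 -0.0028] 0.7564013497329256 z0: [ 0.4656 -0.0345] [ 0.468  -0.0377]
beaker side [387.3, 246.5] 0.83 2
beaker top [385.5, 194.3] 0.59 2
    [ 0.6054 -0.3614 -0.0084] 0.238902711427329 z0: [ 0.5991 -0.3605] [ 0.
[... 717 characters left out ...]
8141  -0.1972]
 [319.     273.       0.463   -0.2042]
 [269.     261.       0.4727  -0.0868]]
sheet top 0.67 [219.9, 209.9, 76.6, 73.1]
[[242.     211.       0.5537   0.0138]
 [296.     236.       0.4902  -0.1265]
 [280.     282.       0.3738  -0.0876]
 [222.     261.       0.4241   0.0597]]
tray_floor top 0.78 [325.2, 244.8, 61.3, 56.3]
[[337.     245.       0.4626  -0.2263]
 [385.     255.       0.4397  -0.3429]
 [377.     299.       0.3346  -0.3199]
 [327.     287.       0.3611  -0.2011]]
cradle top 0.91 [279.4, 154.0, 50.8, 88.3]
[[292.     153.       0.6989  -0.1137]
 [333.     161.       0.6786  -0.2189]
 [326.     238.       0.4795  -0.1995]
 [278.     232.       0.4929  -0.0813]]
1.4
```

```bash
python3 - <<'E'
import cv2,numpy as np
a=cv2.imread("pics/top0.png")[140:310,215:400]; b=cv2.imread("pics/side0.png")[140:350,195:415]
cv2.imwrite("pics/topz.png",cv2.resize(a,None,fx=3.2,fy=3.2,interpolation=cv2.INTER_CUBIC))
cv2.imwrite("pics/sidez.png",cv2.resize(b,None,fx=2.8,fy=2.8,interpolation=cv2.INTER_CUBIC))
E
```

```text
(no output)
```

View pics/topz.png

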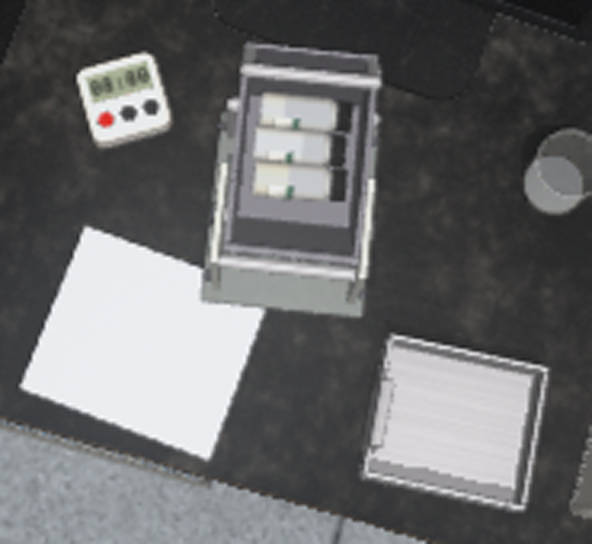

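View pics/sidez.png

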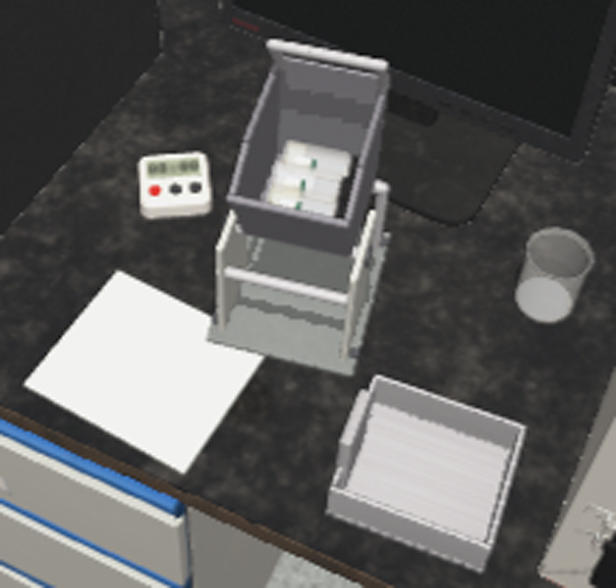

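```bash
cat > fit.py <<'E'
from h import *
np.set_printoptions(precision=4,suppress=True)
T=lambda a:np.array(a,float)/3.2+[215,140]
S=lambda a:np.array(a,float)/2.8+[195,140]
def w(p,L):
    c,s=np.cos(p[2]),np.sin(p[2]); L=np.atleast_2d(L)
    return np.c_[p[0]+c*L[:,0]-s*L[:,1],p[1]+s*L[:,0]+c*L[:,1],L[:,2]]
def fit(obs,p0):
    f=lambda p:np.concatenate([(proj(n,w(p,L))-px).ravel() for n,L,px in obs])
    s=least_squares(f,p0,loss="soft_l1"); return s.x,f(s.x).reshape(-1,2)
E
python3 - <<'E'
from fit import *
cr=[("top",[[-.05,.065,.008],[-.05,-.065,.008]],T([[201,300],[363,316]])),
("side",[[-.05,.065,.008],[-.05,-.065,.008]],S([[208,338],[353,370]])),
("top",[[.065,0,.25]],[[311,163.6]]),("side",[[.065,0,.25]],[[308.5,158.2]]),]
h=.042
tr=[("top",[[.055,.062,h],[.055,-.062,h],[-.055,-.062,h],[-.055,.062,h]],T([[391,336],[547,369],[524,508],[364,478]])),
("side",[[.055,.062,h],[.055,-.062,h],[-.055,-.062,h],[-.055,.062,h]],S([[375,377],[523,428],[487,555],[330,488]])),
("top",[[-.01,.059,.066]],[[333.7,269.8]]),("side",[[-.01,.059,.066]],[[317.9,291.4]])]
sq=[[.07,.08,0],[-.07,.08,0],[-.07,-.08,0]]
sh=[("top",sq,T([[85,227],[20,388],[208,460]])),("side",sq,S([[118,270],[25,383],[185,472]]))]
res={}
for k,o,p0 in(("cradle",cr,[.54,-.15,-.1]),("tray",tr,[.4,-.277,-.2]),("sheet",sh,[.467,-.036,-.3])):
    p,r=fit(o,p0); print(k,p); print(r.round(1).tolist()); res[k]=p
c=res["cradle"]
print("tray goal",w(c,[[-.105,0,0]]), "tab at goal",w(c,[[-.115,.059,.066]]))
print("tab now",w(res["tray"],[[-.01,.059,.066]]), "tab on sheet",w(res["sheet"],[[-.01,.059,.066]]))
print("handle home/stop",w(c,[[.065,0,.25],[-.147,0,.166]]))
import json; json.dump({k:list(v) for k,v in res.items()},open("poses.json","w"))
E
```

```text
cradle [ 0.5399 -0.1471 -0.0599]
[[-0.3, 0.1], [0.2, -1.2], [-1.3, 0.4], [0.2, 0.7], [-0.5, -0.9], [1.5, 1.0]]
tray [ 0.3982 -0.2745 -0.2052]
[[-0.7, -0.8], [0.5, -0.2], [0.0, 1.5], [-1.1, -0.6], [-0.6, -0.7], [0.9, 0.1], [0.6, -0.6], [-1.3, 1.2], [-0.2, -0.1], [3.0, 1.3]]
sheet [ 0.4636 -0.0371 -0.342 ]
[[0.1, -0.9], [-0.1, -0.4], [0.5, -0.5], [-0.0, 0.3], [-0.4, 0.7], [-0.3, 0.7]]
tray goal [[ 0.4351 -0.1409  0.    ]] tab at goal [[ 0.4286 -0.0814  0.066 ]]
tab now [[ 0.4004 -0.2147  0.066 ]] tab on sheet [[0.474  0.0219 0.066 ]]
handle home/stop [[ 0.6048 -0.151   0.25  ]
 [ 0.3931 -0.1383  0.166 ]]
```

```bash
python3 - <<'E'
from fit import *
print("tower FR bottom side",onz("side",[168,248]),"top",onz("top",[185,242]))
print("tower FR top tri", tri({"side":[137,130],"top":[133,225]}))
print("tower FL top tri", tri({"side":[62,97],"top":[50,180]}))
print("tower BR top tri", tri({"side":[245,37],"top":[213,22]}))
for a,b in (((270,47),(250,42)),((435,95),(435,100)),((275,122),(262,95)),((402,190),(395,148))): print("mon",tri({"side":a,"top":b}))
s=get_state(); M=R.from_quat(s["eef_rot"]).as_matrix(); print(M)
print(onz("top",[[0,210],[280,290],[400,318]]))
E
```

```text
tower FR bottom side [[0.489  0.1751 0.    ]] top [[0.471  0.1563 0.    ]]
tower FR top tri (array([0.447 , 0.141 , 0.4039]), np.float64(8.823774037594262))
tower FL top tri (array([0.5184, 0.3056, 0.401 ]), np.float64(0.4162015213067036))
tower BR top tri (array([0.8479, 0.0441, 0.3765]), np.float64(0.4806151934076013))
mon (array([ 0.7992, -0.028 ,  0.3848]), np.float64(0.7629117534357874))
mon (array([ 0.6857, -0.3733,  0.3809]), np.float64(0.2579615958283057))
mon (array([ 0.7829, -0.0411,  0.1973]), np.float64(0.7129553512306757))
mon (array([ 0.6916, -0.3671,  0.1094]), np.float64(1.9120332888417124))
[[-0.      0.3389  0.9408]
 [-0.      0.9408 -0.3389]
 [-1.     -0.     -0.    ]]
[[ 0.5482  0.6428  0.    ]
 [ 0.3542 -0.0879  0.    ]
 [ 0.291  -0.3827  0.    ]]
```

```bash
cat > plan.py <<'E'
from fit import *
import json,sys
def plan(wps,psi=None,step=.037,n=10,dec=1):
    """world waypoints -> rows (tool cm), yaw to psi linearly"""
    s=get_state(); M=R.from_quat(s["eef_rot"]).as_matrix(); p=s["tool_pos"]
    ps=np.arctan2(M[1,2],M[0,2]); pts=[]; a=p
    for b in wps:
        b=np.array(b,float); k=max(1,int(np.ceil(np.linalg.norm(b-a)/step)))
        pts+=[a+(b-a)*i/k for i in range(1,k+1)]; a=b
    D=np.array([M.T@(q-p) for q in pts])*100
    dy=0 if psi is None else -(psi-ps)
    print("pos",p.round(4),"psi",round(ps,4),"dyaw",round(dy,3),"n",len(pts),"t",round(s["clock"],2),"q",s["q"].round(2),"f",s["contact_force"].round(1),"op",round(s["opening"],3))
    print(json.dumps(D.round(dec).tolist()[:n]))
    return D
def load(): return {k:np.array(v) for k,v in json.load(open("poses.json")).items()}
E
python3 - <<'E'
from plan import *
plan([(.28,.45,.24),(.335,.31,.23),(.385,.14,.22)],n=20)
E
```

```text
pos [0.2118 0.588  0.2527] psi -0.3458 dyaw 0 n 15 t 1.4 q [-1.19  0.69 -0.19  1.57  0.16  0.9  -0.22] f [0.5 0.3 0.5] op 0.997
[[0.3, -2.1, 2.2], [0.5, -4.3, 4.4], [0.8, -6.4, 6.7], [1.0, -8.5, 8.9], [1.3, -10.7, 11.1], [1.5, -12.9, 13.1], [1.7, -15.2, 15.1], [1.9, -17.5, 17.0], [2.1, -19.7, 19.0], [2.3, -22.0, 21.0], [2.5, -24.8, 23.1], [2.7, -27.7, 25.2], [2.9, -30.6, 27.3], [3.1, -33.4, 29.4], [3.3, -36.3, 31.5]]
```

Call:
{"api": "apply_moves", "payload": {"delta_pos": [[0.3,-2.1,2.2],[0.5,-4.3,4.4],[0.8,-6.4,6.7],[1.0,-8.5,8.9],[1.3,-10.7,11.1],[1.5,-12.9,13.1],[1.7,-15.2,15.1],[1.9,-17.5,17.0],[2.1,-19.7,19.0],[2.3,-22.0,21.0]], "yaw": [0,0,0,0,0,0,0,0,0,0], "gripper": [100,100,100,100,100,100,100,100,100,100]}}

```text
clock: 2.23
tool_pos: [0.3353, 0.3089, 0.2299]
eef_rot: [0.122, 0.696, -0.121, 0.697]
contact_force: [1.2, -0.8, 0.6]
opening: 1.005
```

```bash
python3 - <<'E'
from plan import *
plan([(.385,.14,.22),(.40,.05,.21),(.40,-.05,.19),(.4,-.2147,.16)],psi=-.205,n=20)
E
```

```text
pos [0.3353 0.3089 0.2299] psi -0.3454 dyaw -0.14 n 16 t 2.23 q [-0.69  0.52 -0.23  2.08  0.21  0.56  0.15] f [ 1.2 -0.8  0.6] op 1.005
[[0.2, -2.8, 2.1], [0.4, -5.7, 4.2], [0.6, -8.5, 6.2], [0.8, -11.4, 8.3], [1.0, -14.2, 10.4], [1.3, -16.9, 11.9], [1.6, -19.5, 13.4], [2.0, -22.2, 14.8], [2.6, -25.3, 16.0], [3.3, -28.4, 17.1], [4.0, -31.6, 18.2], [4.6, -34.7, 19.3], [5.2, -37.8, 20.5], [5.8, -40.9, 21.6], [6.4, -44.0, 22.7], [7.0, -47.1, 23.8]]
```

Call:
{"api": "apply_moves", "payload": {"delta_pos": [[0.2,-2.8,2.1],[0.4,-5.7,4.2],[0.6,-8.5,6.2],[0.8,-11.4,8.3],[1.0,-14.2,10.4],[1.3,-16.9,11.9],[1.6,-19.5,13.4],[2.0,-22.2,14.8],[2.6,-25.3,16.0],[3.3,-28.4,17.1]], "yaw": [0,0,0,0,0,-0.02,-0.05,-0.08,-0.11,-0.14], "gripper": [100,100,100,100,100,100,100,100,100,100]}}

```text
clock: 3.07
tool_pos: [0.401, -0.0176, 0.1968]
eef_rot: [0.072, 0.702, -0.071, 0.704]
contact_force: [0.7, -1.6, 0.2]
opening: 0.999
```

```bash
python3 - <<'E'
from plan import *
plan([(.4004,-.2147,.15)],psi=-.205,n=20)
E
```

```text
pos [ 0.401  -0.0176  0.1968] psi -0.2038 dyaw 0.001 n 6 t 3.07 q [ 0.13  0.53 -0.3   2.27  0.4   0.39  0.86] f [ 0.7 -1.6  0.2] op 0.999
[[0.8, -3.2, 0.7], [1.6, -6.4, 1.3], [2.3, -9.7, 2.0], [3.1, -12.9, 2.6], [3.9, -16.1, 3.3], [4.7, -19.3, 3.9]]
```

Call:
{"api": "apply_moves", "payload": {"delta_pos": [[0.8,-3.2,0.7],[1.6,-6.4,1.3],[2.3,-9.7,2.0],[3.1,-12.9,2.6],[3.9,-16.1,3.3],[4.7,-19.3,3.9],[4.7,-19.3,3.9]], "yaw": [0,0,0,0,0,0,0], "gripper": [100,100,100,100,100,100,100]}}

```text
clock: 3.65
tool_pos: [0.3988, -0.2217, 0.1483]
eef_rot: [0.075, 0.703, -0.077, 0.704]
contact_force: [0.5, 0.3, -0.6]
opening: 1.0
```

```bash
python3 - <<'E'
from plan import *
plan([(.4004,-.2147,.061)],psi=-.205,n=20)
for n in CP: save(snapshot(n),f"{n}1.png")
E
python3 -c "
import cv2,numpy as np
a=cv2.imread('pics/top1.png')[130:340,200:480]; b=cv2.imread('pics/side1.png')[140:350,195:475]
cv2.imwrite('pics/c1.png',cv2.resize(np.vstack([a,b]),None,fx=1.4*1,fy=1.4,interpolation=cv2.INTER_CUBIC))"
```

```text
pos [ 0.3988 -0.2217  0.1483] psi -0.2149 dyaw -0.01 n 3 t 3.65 q [ 0.59  0.68 -0.3   2.16  0.53  0.38  1.21] f [ 0.5  0.3 -0.6] op 1.0
[[2.9, 0.2, -0.0], [5.8, 0.5, -0.0], [8.7, 0.7, -0.0]]
```

View pics/c1.png

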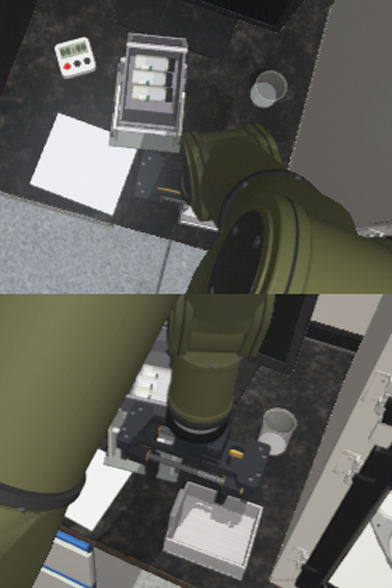

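Call:
{"api": "apply_moves", "payload": {"delta_pos": [[2.9,0.3,0],[5.8,0.5,0],[8.7,0.7,0],[8.7,0.7,0],[8.7,0.7,0]], "yaw": [0,-0.01,-0.01,-0.01,-0.01], "gripper": [100,100,100,100,100]}}

```text
clock: 4.17
tool_pos: [0.4016, -0.2068, 0.062]
eef_rot: [0.069, 0.704, -0.068, 0.704]
contact_force: [0.6, 0.6, 1.0]
opening: 1.001
```

```bash
python3 - <<'E'
from plan import *
plan([(.4004,-.2147,.061)],psi=-.205,n=20)
for n in CP: save(snapshot(n),f"{n}2.png")
E
python3 -c "
import cv2,numpy as np
b=cv2.imread('pics/side2.png')[220:360,255:435]
cv2.imwrite('pics/c2.png',cv2.resize(b,None,fx=4,fy=4,interpolation=cv2.INTER_CUBIC))"
```

```text
pos [ 0.4016 -0.2068  0.062 ] psi -0.1939 dyaw 0.011 n 1 t 4.17 q [ 0.43  0.85 -0.08  2.21  0.65  0.1   1.1 ] f [0.6 0.6 1. ] op 1.001
[[0.1, -0.8, 0.0]]
```

View pics/c2.png

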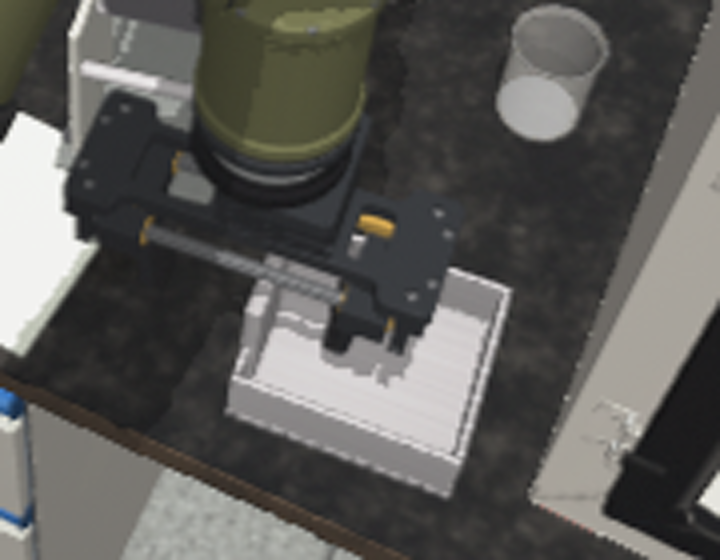

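Call:
{"api": "apply_moves", "payload": {"delta_pos": [[0.1,-0.4,0],[0.1,-0.8,0],[0.1,-0.8,0]], "yaw": [0,0.01,0.01], "gripper": [100,100,100]}}

```text
clock: 4.52
tool_pos: [0.4011, -0.2176, 0.0639]
eef_rot: [0.074, 0.701, -0.074, 0.706]
contact_force: [-0.8, -0.2, 0.3]
opening: 0.996
```

```bash
python3 - <<'E'
from plan import *
s=get_state();print(s["q"].round(3),s["qd"].round(3))
plan([(.4004,-.2147,.061)],psi=-.205,n=20)
E
```

```text
[ 0.453  0.846 -0.09   2.205  0.651  0.108  1.107] [-0.009  0.01   0.001  0.008  0.003 -0.012 -0.003]
pos [ 0.4011 -0.2176  0.0639] psi -0.209 dyaw -0.004 n 1 t 4.52 q [ 0.45  0.85 -0.09  2.21  0.65  0.11  1.11] f [-0.8 -0.2  0.3] op 0.996
[[0.3, 0.3, -0.1]]
```

Call:
{"api": "apply_moves", "payload": {"delta_pos": [[0.3,0.3,0],[0.3,0.3,0],[0.3,0.3,0],[0.3,0.3,0],[0.3,0.3,0],[0.3,0.3,0],[0.3,0.3,0]], "yaw": [0,0,0,0,0,0,0], "gripper": [0,0,0,0,0,0,0], "force": 40}}

```text
clock: 5.1
tool_pos: [0.4018, -0.2146, 0.0608]
eef_rot: [0.074, 0.701, -0.074, 0.705]
contact_force: [0.7, 0.0, 0.6]
opening: 0.493
```

```bash
python3 - <<'E'
from plan import *
s=get_state();print(s["q"].round(3))
c=load()["cradle"]
g=w(c,[[-.112,.059,.061]])[0]; print(g, c)
plan([(.395,-.16,.062),(g[0]-.02,g[1],.062)],psi=c[2],step=.02,n=20)
E
```

```text
[ 0.439  0.853 -0.079  2.208  0.653  0.095  1.099]
[ 0.4316 -0.0815  0.061 ] [ 0.5399 -0.1471 -0.0599]
pos [ 0.4018 -0.2146  0.0608] psi -0.2088 dyaw -0.149 n 8 t 5.1 q [ 0.44  0.85 -0.08  2.21  0.65  0.1   1.1 ] f [0.7 0.  0.6] op 0.493
[[-0.0, 1.7, -0.6], [-0.1, 3.5, -1.2], [-0.1, 5.2, -1.8], [-0.1, 6.8, -1.8], [-0.1, 8.4, -1.8], [-0.1, 10.0, -1.8], [-0.1, 11.6, -1.8], [-0.1, 13.2, -1.8]]
```

Call:
{"api": "apply_moves", "payload": {"delta_pos": [[0,0,0],[0,0,0],[0,0,0],[0,0,0],[0,0,0],[0,0,0],[0,0,0]], "yaw": [0,0,0,0,0,0,0], "gripper": [0,0,0,0,0,0,0], "force": 40}}

```text
clock: 5.68
tool_pos: [0.4018, -0.2146, 0.0608]
eef_rot: [0.074, 0.701, -0.074, 0.705]
contact_force: [-0.1, -0.7, 0.4]
opening: 0.11
```

```bash
python3 - <<'E'
from plan import *
c=load()["cradle"]
g=w(c,[[-.112,.059,.061]])[0]
plan([(.395,-.16,.062),(g[0]-.02,g[1],.062)],psi=c[2],step=.02,n=20)
E
```

```text
pos [ 0.4018 -0.2146  0.0608] psi -0.2088 dyaw -0.149 n 8 t 5.68 q [ 0.44  0.85 -0.08  2.21  0.65  0.1   1.1 ] f [-0.1 -0.7  0.4] op 0.11
[[-0.0, 1.7, -0.6], [-0.1, 3.5, -1.2], [-0.1, 5.2, -1.8], [-0.1, 6.8, -1.8], [-0.1, 8.4, -1.8], [-0.1, 10.0, -1.8], [-0.1, 11.6, -1.8], [-0.1, 13.2, -1.8]]
```

Call:
{"api": "apply_moves", "payload": {"delta_pos": [[0,1.7,-0.4],[0,3.5,-0.8],[0,5.2,-1.2],[0,6.8,-1.5],[0,8.4,-1.7],[0,10.0,-1.8],[0,11.6,-1.8],[0,13.2,-1.8],[0,13.2,-1.8]], "yaw": [0,-0.03,-0.06,-0.09,-0.12,-0.15,-0.15,-0.15,-0.15], "gripper": [0,0,0,0,0,0,0,0,0]}}

```text
clock: 6.43
tool_pos: [0.4132, -0.0755, 0.0611]
eef_rot: [0.02, 0.704, -0.015, 0.71]
contact_force: [1.3, 2.4, 0.7]
opening: 0.111
```

```bash
cat > look.py <<'E'
import sys
from plan import *
def look(tag,side=(195,140,220,210),top=(215,140,185,170),f=2.8,n=("side","top")):
    ims=[]
    for k in n:
        im=snapshot(k); save(im,f"{k}{tag}.png"); x,y,a,b=side if k=="side" else top
        c=cv2.resize(im[y:y+b,x:x+a],(int(a*390/a),int(b*390/a)),interpolation=cv2.INTER_CUBIC) if len(n)>1 else cv2.resize(im[y:y+b,x:x+a],None,fx=f,fy=f,interpolation=cv2.INTER_CUBIC)
        ims.append(c)
    h=max(i.shape[0] for i in ims)
    save(np.hstack([np.pad(i,((0,h-i.shape[0]),(0,6),(0,0))) for i in ims]),f"z{tag}.png")
E
python3 - <<'E'
from look import *
c=load()["cradle"]
g=w(c,[[-.115,.059,.061]])[0]; print(g)
plan([g],psi=c[2],step=.02,n=20)
look("3")
E
```

```text
[ 0.4286 -0.0814  0.061 ]
pos [ 0.4132 -0.0755  0.0611] psi -0.0507 dyaw 0.009 n 1 t 6.43 q [ 0.24  0.86 -0.26  2.31  1.63  0.19 -0.05] f [1.3 2.4 0.7] op 0.111
[[0.0, -0.5, 1.6]]
```

View pics/z3.png

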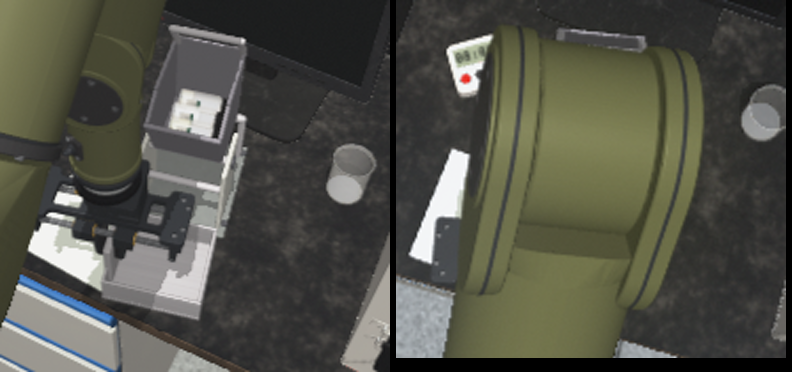

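Call:
{"api": "apply_moves", "payload": {"delta_pos": [[0,-0.5,0.4],[0,-0.5,0.8],[0,-0.5,1.2],[0,-0.5,1.5],[0,-0.5,1.5]], "yaw": [0.01,0.01,0.01,0.01,0.01], "gripper": [0,0,0,0,0]}}

```text
clock: 6.95
tool_pos: [0.4265, -0.0873, 0.0609]
eef_rot: [0.024, 0.704, -0.024, 0.709]
contact_force: [-1.3, 0.1, -0.8]
opening: 0.106
```

```bash
python3 - <<'E'
from look import *
c=load()["cradle"]
g=w(c,[[-.115,.059,.061]])[0]; print(g)
plan([g],psi=c[2],step=.02,n=20)
look("4",side=(230,200,130,130),n=("side",),f=5)
for t in ("tray_floor","tray_tab"):
    r=spot_point(t,"side"); print(t,r[:2])
E
```

```text
[ 0.4286 -0.0814  0.061 ]
pos [ 0.4265 -0.0873  0.0609] psi -0.069 dyaw -0.009 n 1 t 6.95 q [ 0.21  0.85 -0.18  2.26  1.37  0.13  0.22] f [-1.3  0.1 -0.8] op 0.106
[[-0.0, 0.6, 0.2]]
tray_floor [{'pixel': [293.2, 288.0], 'score': 0.89}]
tray_tab [{'pixel': [264.7, 273.2], 'score': 0.71}]
```

View pics/z4.png

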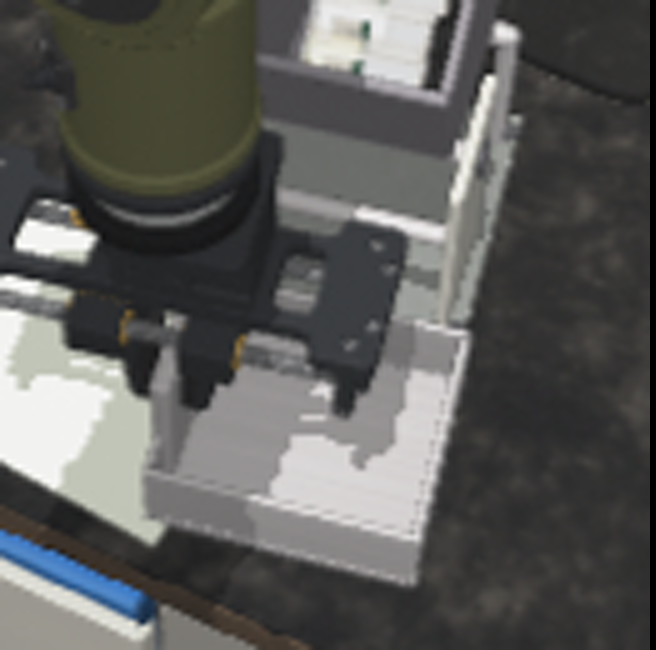

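```bash
python3 - <<'E'
from plan import *
h=.042
Q=lambda a:np.array(a,float)/5+[230,200]
p,r=fit([("side",[[.055,-.062,h],[-.055,-.062,h],[-.055,.062,h]],Q([[468,335],[415,540],[147,475]])),
 ("side",[[0,0,.004]],[[293.2,288]])],[.43,-.14,-.06]); print(p,r.round(1).tolist())
c=load()["cradle"]; d=p-c
print("in cradle",np.cos(c[2])*d[0]+np.sin(c[2])*d[1],-np.sin(c[2])*d[0]+np.cos(c[2])*d[1],d[2])
E
```

```text
[ 0.4335 -0.1482 -0.0742] [[0.9, -0.9], [1.3, 0.4], [-1.0, -0.4], [-1.3, 0.6]]
in cradle -0.10613893294696222 -0.007441566877400334 -0.014230325741377607
```

Call:
{"api": "apply_moves", "payload": {"delta_pos": [[0,0.3,0.2],[0,0.6,0.4],[0,0.6,0.5],[0,0.6,0.5],[0,0.6,0.5]], "yaw": [-0.005,-0.01,-0.01,-0.01,-0.01], "gripper": [0,0,0,0,0]}}

```text
clock: 7.52
tool_pos: [0.429, -0.0826, 0.0609]
eef_rot: [0.021, 0.706, -0.022, 0.707]
contact_force: [-6.7, -1.7, 2.8]
opening: 0.105
```

```bash
python3 - <<'E'
from look import *
c=load()["cradle"]
g=w(c,[[-.115,.059,.061]])[0]; print(g)
plan([g],psi=c[2],step=.02,n=20)
E
```

```text
[ 0.4286 -0.0814  0.061 ]
pos [ 0.429  -0.0826  0.0609] psi -0.0603 dyaw -0.0 n 1 t 7.52 q [ 0.21  0.85 -0.21  2.26  1.32  0.17  0.27] f [-6.7 -1.7  2.8] op 0.105
[[-0.0, 0.1, -0.0]]
```

Call:
{"api": "apply_moves", "payload": {"delta_pos": [[0,0,0],[0,0,0],[0,0,0],[0,0,0],[0,0,0],[-2,0,0],[-4.5,0,0],[-7,0,0],[-10,0,-1],[-13,0,-2]], "yaw": [0,0,0,0,0,0,0,0,0,0], "gripper": [45,45,45,45,45,45,45,45,45,45]}}

```text
clock: 8.35
tool_pos: [0.4087, -0.0807, 0.192]
eef_rot: [0.021, 0.706, -0.022, 0.707]
contact_force: [0.6, -0.5, 0.3]
opening: 0.447
```

```bash
python3 - <<'E'
from look import *
c=load()["cradle"]
plan([w(c,[[.065,0,.33]])[0]],psi=c[2],step=.02,n=20)
look("5")
for n in CP:
  for t in ("tray_floor","bin_handle","cradle"):
    print(n,t,spot_point(t,n)[:1])
E
```

```text
pos [ 0.4087 -0.0807  0.192 ] psi -0.0599 dyaw 0.0 n 13 t 8.35 q [ 0.51  0.61 -0.67  2.22  0.75  0.55  0.78] f [ 0.6 -0.5  0.3] op 0.447
[[-1.1, -0.5, 1.5], [-2.1, -0.9, 3.1], [-3.2, -1.4, 4.6], [-4.2, -1.8, 6.2], [-5.3, -2.3, 7.7], [-6.3, -2.7, 9.2], [-7.4, -3.2, 10.8], [-8.5, -3.6, 12.3], [-9.5, -4.1, 13.9], [-10.6, -4.5, 15.4], [-11.6, -5.0, 16.9], [-12.7, -5.4, 18.5], [-13.8, -5.9, 20.0]]
side tray_floor [{'pixel': [289.7, 287.1], 'score': 0.82}]
side bin_handle [{'pixel': [306.2, 159.4], 'score': 0.7}]
side cradle [{'pixel': [302.8, 250.7], 'score': 0.96}]
top tray_floor []
top bin_handle [{'pixel': [309.9, 164.5], 'score': 0.96}]
top cradle [{'pixel': [307.3, 219.7], 'score': 0.95}]
```

View pics/z5.png

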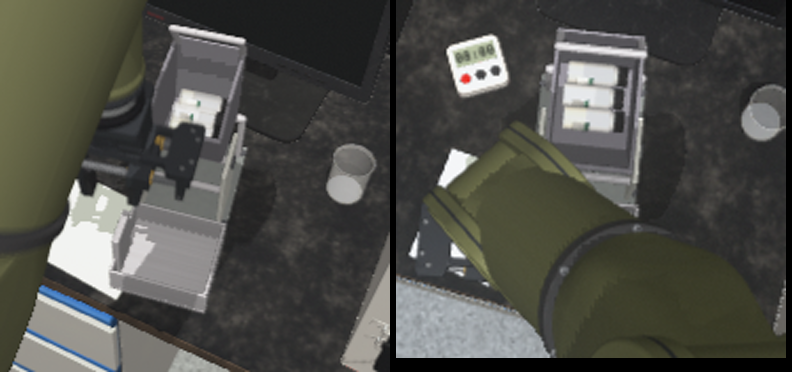

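Call:
{"api": "apply_moves", "payload": {"delta_pos": [[-2.8,0,0],[-5.6,0,0],[-8.4,0,0],[-11.2,0,0],[-14,0,0],[-15,0,0],[-15,0,0],[-15,0,0],[-15,0,0],[-15,0,0]], "yaw": [0,0,-0.11,-0.22,-0.33,-0.44,-0.55,-0.66,-0.77,-0.88], "gripper": [45,45,45,45,45,45,45,45,45,45]}}

```text
clock: 9.58
tool_pos: [0.4086, -0.0808, 0.3391]
eef_rot: [-0.284, 0.648, 0.283, 0.647]
contact_force: [-0.4, -0.1, 0.5]
opening: 0.446
```

```bash
python3 - <<'E'
from look import *
c=load()["cradle"]
print(tri({"side":[306.2,159.4],"top":[309.9,164.5]}),w(c,[[.065,0,.25]]))
plan([w(c,[[-.03,0,.345]])[0]],psi=c[2]+np.pi/2,step=.035,n=20)
E
```

```text
(array([ 0.5987, -0.1466,  0.2544]), np.float64(1.4354693169850066)) [[ 0.6048 -0.151   0.25  ]]
pos [ 0.4086 -0.0808  0.3391] psi 0.8255 dyaw -0.685 n 4 t 9.58 q [ 0.88  0.49 -1.19  2.    0.54  1.02  1.82] f [-0.4 -0.1  0.5] op 0.446
[[-0.1, -3.0, 0.5], [-0.3, -5.9, 1.1], [-0.4, -8.9, 1.6], [-0.6, -11.8, 2.1]]
```

Call:
{"api": "apply_moves", "payload": {"delta_pos": [[0,0,0],[0,0,0],[0,0,0],[0,0,0],[0,0,0],[0,0,0],[0,0,0],[0,0,0],[0,0,0],[0,0,0]], "yaw": [0.12,0.24,0.36,0.48,0.6,0.72,0.84,0.96,1.08,1.2], "gripper": [45,45,45,45,45,45,45,45,45,45]}}

```text
clock: 10.42
tool_pos: [0.4085, -0.0807, 0.3382]
eef_rot: [0.133, 0.695, -0.134, 0.693]
contact_force: [-0.3, 0.4, 0.6]
opening: 0.452
```

```bash
python3 - <<'E'
from look import *
c=load()["cradle"]
plan([w(c,[[-.03,0,.345]])[0]],psi=c[2]-np.pi/2,step=.035,n=20)
E
```

```text
pos [ 0.4085 -0.0807  0.3382] psi -0.3801 dyaw 1.251 n 4 t 10.42 q [ 0.68  0.38 -0.83  2.    0.35  0.91  0.85] f [-0.3  0.4  0.6] op 0.452
[[-0.2, -0.6, 3.0], [-0.4, -1.1, 5.9], [-0.5, -1.7, 8.9], [-0.7, -2.2, 11.8]]
```

Call:
{"api": "apply_moves", "payload": {"delta_pos": [[-0.1,-0.3,1.2],[-0.2,-0.5,2.4],[-0.3,-0.7,3.6],[-0.4,-0.9,4.8],[-0.4,-1.1,6.0],[-0.5,-1.3,7.2],[-0.5,-1.6,8.4],[-0.6,-1.8,9.6],[-0.7,-2.0,10.8],[-0.7,-2.2,11.8]], "yaw": [0.12,0.24,0.36,0.48,0.6,0.72,0.84,0.96,1.08,1.2], "gripper": [45,45,45,45,45,45,45,45,45,45]}}

```text
clock: 11.25
tool_pos: [0.5107, -0.1452, 0.3438]
eef_rot: [-0.502, -0.497, 0.505, -0.495]
contact_force: [-0.3, 0.2, 0.2]
opening: 0.449
```

```bash
python3 - <<'E'
from look import *
c=load()["cradle"]
plan([w(c,[[.062,0,.345]])[0]],psi=c[2]-np.pi/2,step=.03,n=20)
look("6")
for n in CP:
  for t in ("tray_floor","bin_handle"):
    print(n,t,spot_point(t,n)[:1])
E
```

```text
pos [ 0.5107 -0.1452  0.3438] psi -1.5856 dyaw 0.045 n 4 t 11.25 q [ 0.47  0.48 -0.45  1.71  0.24  1.01 -0.07] f [-0.3  0.2  0.2] op 0.449
[[-0.0, 2.3, 0.1], [-0.1, 4.6, 0.2], [-0.1, 6.8, 0.3], [-0.2, 9.1, 0.4]]
side tray_floor [{'pixel': [289.8, 286.6], 'score': 0.62}]
side bin_handle [{'pixel': [309.3, 159.6], 'score': 0.98}]
top tray_floor [{'pixel': [300.1, 255.0], 'score': 0.66}]
top bin_handle []
```

View pics/z6.png

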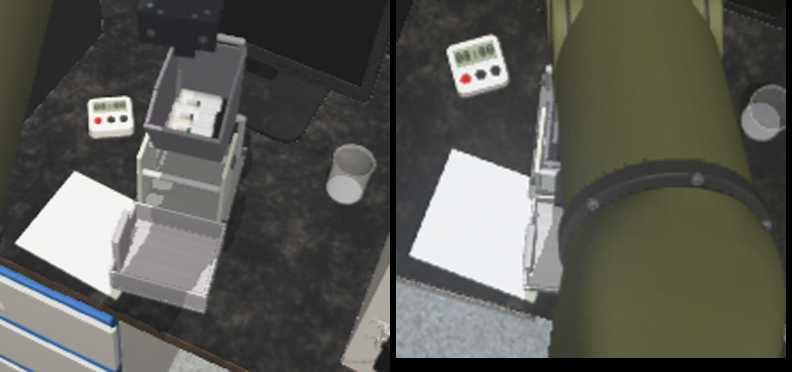

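Call:
{"api": "apply_moves", "payload": {"delta_pos": [[0,2.3,0.1],[0,4.6,0.2],[0,6.8,0.3],[0,9.1,0.4],[0,9.1,0.4],[0,9.1,0.4]], "yaw": [0.04,0.04,0.04,0.04,0.04,0.04], "gripper": [45,45,45,45,45,45]}}

```text
clock: 12.05
tool_pos: [0.6002, -0.1482, 0.3434]
eef_rot: [-0.51, -0.49, 0.512, -0.487]
contact_force: [-0.3, 0.4, -0.3]
opening: 0.449
```

```bash
python3 - <<'E'
from look import *
c=load()["cradle"]
g=np.array([.603,-.150,.245])
plan([g],psi=c[2]-np.pi/2,step=.03,n=20)
look("7",side=(235,100,150,150),n=("side",),f=4)
E
```

```text
pos [ 0.6002 -0.1482  0.3434] psi -1.6147 dyaw 0.016 n 4 t 12.05 q [ 0.4   0.61 -0.42  1.45  0.26  1.14 -0.11] f [-0.3  0.4 -0.3] op 0.449
[[2.5, 0.1, 0.0], [4.9, 0.2, 0.1], [7.4, 0.3, 0.1], [9.8, 0.3, 0.2]]
```

View pics/z7.png

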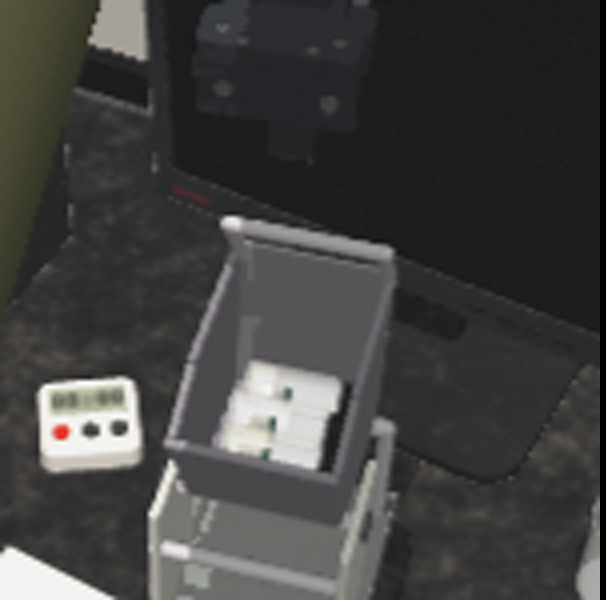

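Call:
{"api": "apply_moves", "payload": {"delta_pos": [[2.2,0.1,0.1],[4.4,0.2,0.1],[5.8,0.3,0.2],[5.8,0.3,0.2]], "yaw": [0.01,0.01,0.01,0.01], "gripper": [45,45,45,45]}}

```text
clock: 12.43
tool_pos: [0.5988, -0.1509, 0.2828]
eef_rot: [-0.51, -0.49, 0.516, -0.483]
contact_force: [-1.1, -0.6, 1.6]
opening: 0.45
```

```bash
python3 - <<'E'
from look import *
c=load()["cradle"]
g=np.array([.603,-.150,.245])
plan([g],psi=c[2]-np.pi/2,step=.03,n=20)
look("8",side=(265,100,100,100),n=("side",),f=6)
E
```

```text
pos [ 0.5988 -0.1509  0.2828] psi -1.6246 dyaw 0.006 n 2 t 12.43 q [ 0.39  0.67 -0.4   1.53  0.29  1.01 -0.14] f [-1.1 -0.6  1.6] op 0.45
[[1.9, 0.2, -0.1], [3.8, 0.5, -0.1]]
```

View pics/z8.png

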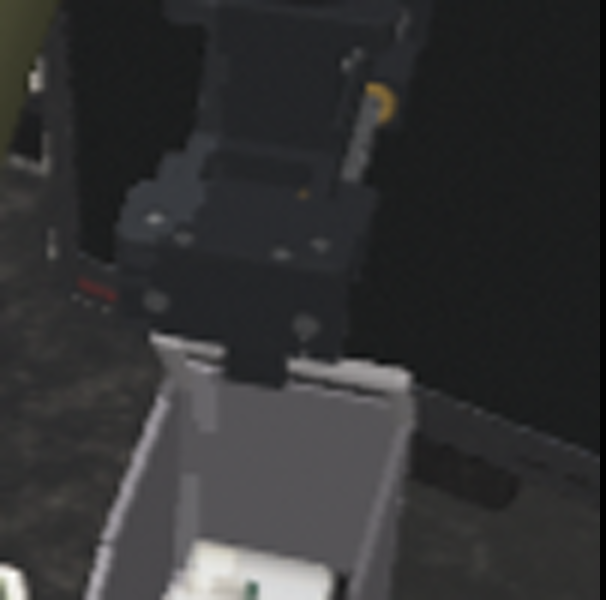

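Call:
{"api": "apply_moves", "payload": {"delta_pos": [[1.3,0.2,0],[2.6,0.3,0],[3.7,0.4,0],[3.7,0.4,0],[3.7,0.4,0],[3.7,0.4,0],[3.7,0.4,0],[3.7,0.4,0],[3.7,0.4,0],[3.7,0.4,0]], "yaw": [0.01,0.01,0.01,0.01,0.01,0.01,0.01,0.01,0.01,0.01], "gripper": [45,45,45,0,0,0,0,0,0,0], "force": 5}}

```text
clock: 13.32
tool_pos: [0.6047, -0.1511, 0.2484]
eef_rot: [-0.514, -0.485, 0.518, -0.482]
contact_force: [2.3, -0.4, 2.3]
opening: 0.1
```

```bash
python3 - <<'E'
from look import *
c=load()["cradle"]
g=np.array([.603,-.150,.245])
plan([g],psi=c[2]-np.pi/2,step=.03,n=20)
look("9",side=(265,100,100,100),n=("side",),f=6)
E
```

```text
pos [ 0.6047 -0.1511  0.2484] psi -1.6349 dyaw -0.004 n 1 t 13.32 q [ 0.38  0.71 -0.39  1.56  0.31  0.94 -0.17] f [ 2.3 -0.4  2.3] op 0.1
[[0.3, -0.2, -0.1]]
```

View pics/z9.png

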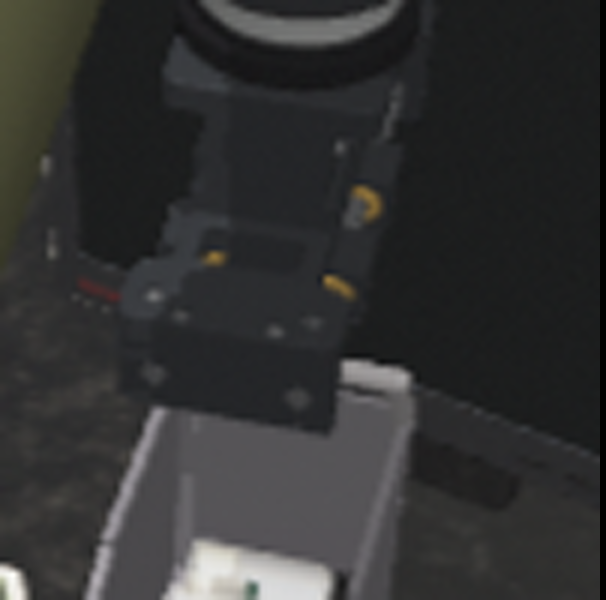

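```bash
cat > arc.py <<'E'
from plan import *
def arc(t0,ts,extra=(0,0,0)):
    s=get_state(); M=R.from_quat(s["eef_rot"]).as_matrix(); c=load()["cradle"]
    H=lambda t:np.array([.065*np.cos(t)-.145*np.sin(t),0,.065*np.sin(t)+.145*np.cos(t)])
    Rc=R.from_euler("z",c[2]).as_matrix()
    D=[(M.T@(Rc@(H(t)-H(t0)+extra))*100).round(1).tolist() for t in ts]
    print(s["tool_pos"].round(4),"psi err",round(float(np.arctan2(M[1,2],M[0,2])-c[2]+np.pi/2),3)); print(json.dumps(D))
def theta():
    s=get_state(); c=load()["cradle"]; d=s["tool_pos"]-[c[0],c[1],0]
    x=np.cos(c[2])*d[0]+np.sin(c[2])*d[1]; y=-np.sin(c[2])*d[0]+np.cos(c[2])*d[1]; z=s["tool_pos"][2]+.0016-.105
    print("cradle x,y,z",x.round(4),y.round(4),z.round(4),"r",np.hypot(x,z).round(4),"theta",(np.arctan2(-x,z)+np.arctan2(.065,.145)).round(3),"f",s["contact_force"].round(1),"op",s["opening"].round(3),"t",round(s["clock"],2))
E
python3 - <<'E'
from arc import *
theta(); arc(0,np.arange(1,11)*.07)
E
```

```text
Traceback (most recent call last):
  File "arc.py", line 11, in theta
    print("cradle x,y,z",x.round(4),y.round(4),z.round(4),"r",np.hypot(x,z).round(4),"theta",(np.arctan2(-x,z)+np.arctan2(.065,.145)).round(3),"f",s["contact_force"].round(1),"op",s["opening"].round(3),"t",round(s["clock"],2))
                                                                                                                                                                                    ^^^^^^^^^^^^^^^^^^
AttributeError: 'float' object has no attribute 'round'
```

```bash
sed -i 's/s\["opening"\].round(3)/round(s["opening"],3)/' arc.py
python3 - <<'E'
from arc import *
theta(); arc(0,np.arange(1,11)*.07)
E
```

```text
cradle x,y,z 0.065 -0.0001 0.145 r 0.1589 theta 0.0 f [1.6 0.8 2.3] op 0.097 t 13.37
[ 0.6047 -0.1511  0.2484] psi err -0.004
[[-0.4, -1.0, 0.0], [-0.8, -2.1, 0.0], [-1.0, -3.2, 0.0], [-1.2, -4.3, 0.0], [-1.3, -5.4, 0.0], [-1.3, -6.5, 0.0], [-1.3, -7.6, 0.0], [-1.2, -8.7, 0.0], [-1.0, -9.8, 0.0], [-0.7, -10.9, 0.0]]
```

Call:
{"api": "apply_moves", "payload": {"delta_pos": [[-0.4,-1.0,0.0],[-0.8,-2.1,0.0],[-1.0,-3.2,0.0],[-1.2,-4.3,0.0],[-1.3,-5.4,0.0],[-1.3,-6.5,0.0],[-1.3,-7.6,0.0],[-1.2,-8.7,0.0],[-1.0,-9.8,0.0],[-0.7,-10.9,0.0]], "yaw": [0,0,0,0,0,0,0,0,0,0], "gripper": [0,0,0,0,0,0,0,0,0,0]}}

```text
clock: 14.2
tool_pos: [0.4961, -0.1423, 0.2565]
eef_rot: [-0.515, -0.486, 0.516, -0.482]
contact_force: [1.2, 2.9, 0.3]
opening: 0.102
```

```bash
python3 - <<'E'
from arc import *
theta(); arc(.7,.7+np.arange(1,11)*.07)
E
```

```text
cradle x,y,z -0.044 0.0022 0.1531 r 0.1593 theta 0.701 f [1.2 2.9 0.3] op 0.102 t 14.2
[ 0.4961 -0.1423  0.2565] psi err -0.003
[[0.3, -1.1, 0.0], [0.8, -2.1, 0.0], [1.3, -3.1, 0.0], [1.8, -4.0, 0.0], [2.5, -5.0, 0.0], [3.1, -5.8, 0.0], [3.9, -6.7, 0.0], [4.7, -7.4, 0.0], [5.6, -8.1, 0.0], [6.5, -8.8, 0.0]]
```

Handle is tracked exactly. Continuing.

Call:
{"api": "apply_moves", "payload": {"delta_pos": [[0.3,-1.1,0.0],[0.8,-2.1,0.0],[1.3,-3.1,0.0],[1.8,-4.0,0.0],[2.5,-5.0,0.0],[3.1,-5.8,0.0],[3.9,-6.7,0.0],[4.7,-7.4,0.0],[5.6,-8.1,0.0],[6.5,-8.8,0.0]], "yaw": [0,0,0,0,0,0,0,0,0,0], "gripper": [0,0,0,0,0,0,0,0,0,0]}}

```text
clock: 15.03
tool_pos: [0.4076, -0.1353, 0.1918]
eef_rot: [-0.515, -0.487, 0.516, -0.482]
contact_force: [2.1, 3.5, -1.6]
opening: 0.102
```

```bash
python3 - <<'E'
from arc import *
theta(); arc(1.4,[1.46,1.52,1.58,1.63])
E
```

```text
cradle x,y,z -0.1327 0.004 0.0884 r 0.1595 theta 1.405 f [ 2.1  3.5 -1.6] op 0.102 t 15.03
[ 0.4076 -0.1353  0.1918] psi err -0.002
[[0.8, -0.5, 0.0], [1.6, -1.0, 0.0], [2.5, -1.4, 0.0], [3.2, -1.7, 0.0]]
```

Call:
{"api": "apply_moves", "payload": {"delta_pos": [[0.8,-0.5,0],[1.6,-1.0,0],[2.4,-1.4,0],[2.9,-1.6,0],[2.9,-1.6,0],[2.9,-1.6,0],[2.9,-1.6,0],[2.9,-1.6,0],[2.9,-1.6,0],[2.9,-1.6,0]], "yaw": [0,0,0,0,0,0,0,0,0,0], "gripper": [0,0,0,0,0,0,0,0,0,0]}}

```text
clock: 15.87
tool_pos: [0.3941, -0.134, 0.1631]
eef_rot: [0.516, 0.486, -0.514, 0.483]
contact_force: [5.1, 0.1, -3.5]
opening: 0.099
```

```bash
python3 - <<'E'
from look import *
from arc import *
theta()
look("10")
for n in CP:
  for t in ("vial_1_center","tray_floor"):
    print(n,t,[(r["pixel"],round(r["score"],2)) for r in spot_point(t,n)])
E
```

```text
cradle x,y,z -0.1463 0.0044 0.0597 r 0.158 theta 1.605 f [ 5.1  0.1 -3.5] op 0.099 t 15.87
side vial_1_center [([288.3, 284.5], 0.56)]
side tray_floor [([289.7, 288.3], 0.57)]
top vial_1_center []
top tray_floor []
```

View pics/z10.png

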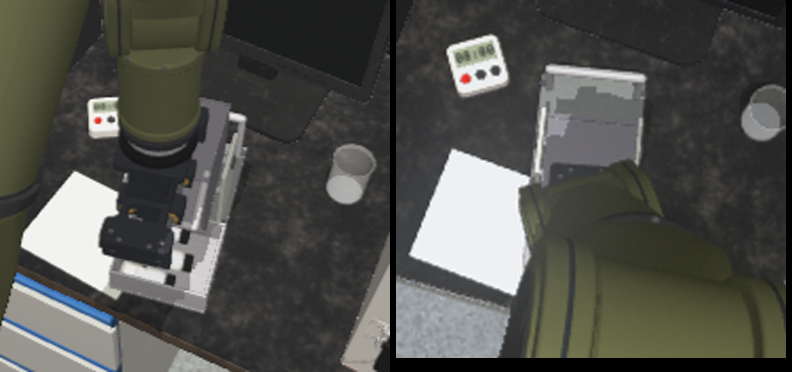

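Call:
{"api": "apply_moves", "payload": {"delta_pos": [[0,0,0],[0,0,0],[0,0,0],[0,0,0],[0,0,0],[0,0,0],[0,0,0],[0,0,0]], "yaw": [0,0,0,0,0,0,0,0], "gripper": [0,0,0,0,0,0,0,0]}}

```text
clock: 16.83
tool_pos: [0.3941, -0.134, 0.1631]
eef_rot: [0.516, 0.486, -0.514, 0.483]
contact_force: [2.5, -0.3, -3.2]
opening: 0.099
```

```bash
python3 - <<'E'
from look import *
from arc import *
theta()
look("11",side=(245,220,100,100),n=("side",),f=6)
print([(r["bbox"],round(r["score"],2)) for r in boxes_of("vial_1_center","side")])
E
```

```text
cradle x,y,z -0.1463 0.0044 0.0597 r 0.158 theta 1.605 f [ 2.5 -0.3 -3.2] op 0.099 t 16.83
[([290.1, 277.2, 11.2, 15.9], 0.51)]
```

View pics/z11.png

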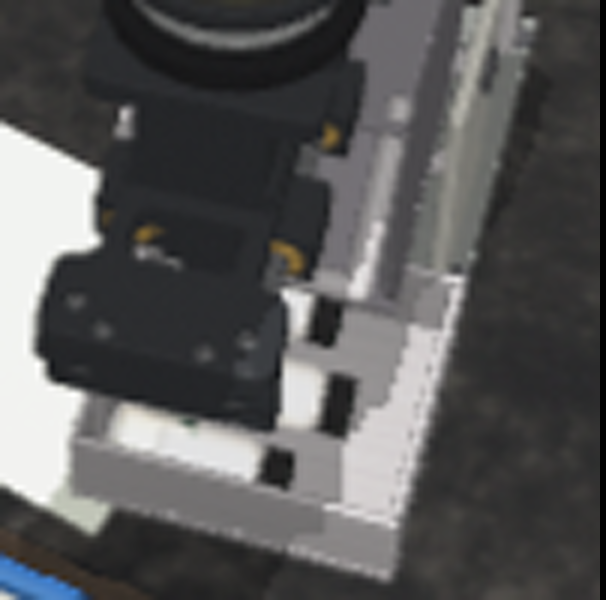

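All three vials lie in the tray, with caps at zoomed (323,320), (338,400) and (277,465). I'll rock the bin back now.

```bash
python3 - <<'E'
from arc import *
arc(1.605,1.605-np.arange(1,11)*.08)
E
```

```text
[ 0.3942 -0.134   0.1631] psi err -0.001
[[-1.2, 0.5, -0.0], [-2.3, 1.1, -0.0], [-3.3, 1.8, -0.0], [-4.3, 2.6, -0.0], [-5.3, 3.5, -0.0], [-6.1, 4.4, -0.0], [-6.9, 5.4, -0.0], [-7.6, 6.5, -0.0], [-8.2, 7.6, -0.0], [-8.7, 8.8, -0.0]]
```

Call:
{"api": "apply_moves", "payload": {"delta_pos": [[-1.2,0.5,0],[-2.3,1.1,0],[-3.3,1.8,0],[-4.3,2.6,0],[-5.3,3.5,0],[-6.1,4.4,0],[-6.9,5.4,0],[-7.6,6.5,0],[-8.2,7.6,0],[-8.7,8.8,0]], "yaw": [0,0,0,0,0,0,0,0,0,0], "gripper": [0,0,0,0,0,0,0,0,0,0]}}

```text
clock: 17.77
tool_pos: [0.4793, -0.1412, 0.2502]
eef_rot: [-0.514, -0.486, 0.517, -0.482]
contact_force: [-2.9, -2.0, 4.7]
opening: 0.103
```

```bash
python3 - <<'E'
from arc import *
theta(); arc(.805,[.725,.645,.565,.485,.405,.325,.245,.165,.085,.02])
E
```

```text
cradle x,y,z -0.0608 0.0023 0.1468 r 0.1589 theta 0.814 f [-2.9 -2.   4.7] op 0.103 t 17.77
[ 0.4793 -0.1412  0.2502] psi err -0.003
[[-0.4, 1.2, -0.0], [-0.8, 2.4, -0.0], [-1.0, 3.7, -0.0], [-1.2, 4.9, -0.0], [-1.2, 6.2, -0.0], [-1.1, 7.5, -0.0], [-1.0, 8.7, -0.0], [-0.7, 10.0, -0.0], [-0.3, 11.2, -0.0], [0.0, 12.2, -0.0]]
```

Call:
{"api": "apply_moves", "payload": {"delta_pos": [[-0.4,1.2,0],[-0.8,2.4,0],[-1.0,3.7,0],[-1.2,4.9,0],[-1.2,6.2,0],[-1.1,7.5,0],[-1.0,8.7,0],[-0.7,10.0,0],[-0.3,11.2,0],[0.1,12.3,0]], "yaw": [0,0,0,0,0,0,0,0,0,0], "gripper": [0,0,0,0,0,0,0,0,0,0]}}

```text
clock: 18.6
tool_pos: [0.6016, -0.152, 0.2482]
eef_rot: [-0.513, -0.485, 0.519, -0.482]
contact_force: [-0.5, -4.4, 0.8]
opening: 0.092
```

```bash
python3 - <<'E'
from arc import *
theta(); arc(.01,[-.02,-.02])
E
```

```text
cradle x,y,z 0.0619 -0.0011 0.1448 r 0.1575 theta 0.017 f [-0.5 -4.4  0.8] op 0.092 t 18.6
[ 0.6016 -0.152   0.2482] psi err -0.005
[[0.2, 0.4, -0.0], [0.2, 0.4, -0.0]]
```

Call:
{"api": "apply_moves", "payload": {"delta_pos": [[0.1,0.3,0],[0.1,0.5,0],[0.1,0.5,0],[0,0.3,0],[0,0.3,0],[0,0.3,0],[0,0.3,0],[-2.5,0.3,0],[-5.5,0.3,0],[-9,0.3,0]], "yaw": [0,0,0,0,0,0,0,0,0,0], "gripper": [0,0,0,45,45,45,45,45,45,45]}}

```text
clock: 19.43
tool_pos: [0.6042, -0.1518, 0.338]
eef_rot: [-0.512, -0.486, 0.519, -0.481]
contact_force: [0.3, -0.0, -0.7]
opening: 0.448
```

```bash
python3 - <<'E'
from look import *
from arc import *
theta()
c=load()["cradle"]
plan([(.50,-.14,.345),w(c,[[-.115,.059,.26]])[0]],psi=c[2],step=.036,n=20)
look("12",side=(235,140,120,180),n=("side",),f=3.3)
for t in ("tray_tab","tray_floor","bin_handle"): print(t,spot_point(t,"side")[:1])
E
```

```text
cradle x,y,z 0.0645 -0.0008 0.2346 r 0.2433 theta 0.153 f [ 0.3 -0.  -0.7] op 0.448 t 19.43
pos [ 0.6042 -0.1518  0.338 ] psi -1.6353 dyaw -1.575 n 7 t 19.43 q [ 0.4   0.63 -0.42  1.44  0.27  1.14 -0.13] f [ 0.3 -0.  -0.7] op 0.448
[[-0.2, -3.5, -0.2], [-0.4, -7.0, -0.3], [-0.6, -10.5, -0.5], [1.6, -12.3, -1.9], [3.7, -14.2, -3.2], [5.9, -16.0, -4.6], [8.0, -17.9, -5.9]]
tray_tab [{'pixel': [261.5, 270.8], 'score': 0.71}]
tray_floor [{'pixel': [289.7, 287.8], 'score': 0.77}]
bin_handle [{'pixel': [309.4, 158.0], 'score': 0.87}]
```

View pics/z12.png

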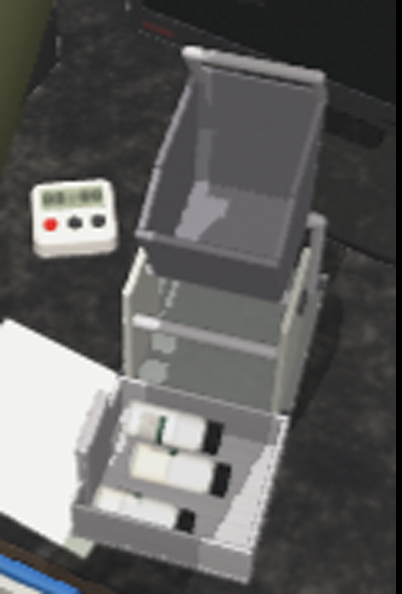

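Call:
{"api": "apply_moves", "payload": {"delta_pos": [[-0.5,-3.0,-0.2],[-0.5,-6.0,-0.3],[-0.5,-9.0,-0.5],[-0.5,-11.5,-1.2],[-0.5,-13.0,-2.3],[0,-14.2,-3.2],[0,-15.2,-4.0],[0,-16.2,-4.8],[0,-17.0,-5.4],[0,-17.9,-5.9]], "yaw": [0,0,-0.06,-0.18,-0.3,-0.42,-0.54,-0.66,-0.78,-0.9], "gripper": [45,45,45,45,45,45,45,45,45,45]}}

```text
clock: 20.47
tool_pos: [0.4295, -0.0809, 0.339]
eef_rot: [0.25, 0.663, -0.254, 0.658]
contact_force: [-0.9, 0.1, -0.0]
opening: 0.449
```

```bash
python3 - <<'E'
from look import *
c=load()["cradle"]
plan([w(c,[[-.115,.059,.18]])[0]],psi=c[2],step=.036,n=20)
E
```

```text
pos [ 0.4295 -0.0809  0.339 ] psi -0.7289 dyaw -0.669 n 5 t 20.47 q [ 0.59  0.39 -0.73  1.95  0.33  0.93  0.54] f [-0.9  0.1 -0. ] op 0.449
[[3.2, 0.0, 0.0], [6.4, 0.0, 0.0], [9.5, 0.0, 0.0], [12.7, 0.0, 0.0], [15.9, 0.0, 0.0]]
```

Call:
{"api": "apply_moves", "payload": {"delta_pos": [[0,0,0],[0,0,0],[0,0,0],[2,0,0],[5,0,0],[8,0,0],[11,0,0],[14,0,0],[16,0,0],[16,0,0]], "yaw": [-0.12,-0.24,-0.36,-0.48,-0.6,-0.67,-0.67,-0.67,-0.67,-0.67], "gripper": [45,45,45,45,45,45,45,45,45,45]}}

```text
clock: 21.3
tool_pos: [0.4246, -0.0812, 0.1753]
eef_rot: [0.02, 0.713, -0.021, 0.7]
contact_force: [-0.6, 0.1, 0.2]
opening: 0.453
```

```bash
python3 - <<'E'
from look import *
c=load()["cradle"]
plan([w(c,[[-.115,.059,.061]])[0]],psi=c[2],step=.036,n=20)
look("13",side=(235,190,120,120),n=("side",),f=5)
E
```

```text
pos [ 0.4246 -0.0812  0.1753] psi -0.0577 dyaw 0.002 n 4 t 21.3 q [ 0.5   0.67 -0.67  2.17  0.78  0.57  0.76] f [-0.6  0.1  0.2] op 0.453
[[2.9, 0.0, 0.2], [5.7, 0.0, 0.3], [8.6, 0.0, 0.5], [11.4, 0.0, 0.6]]
```

View pics/z13.png

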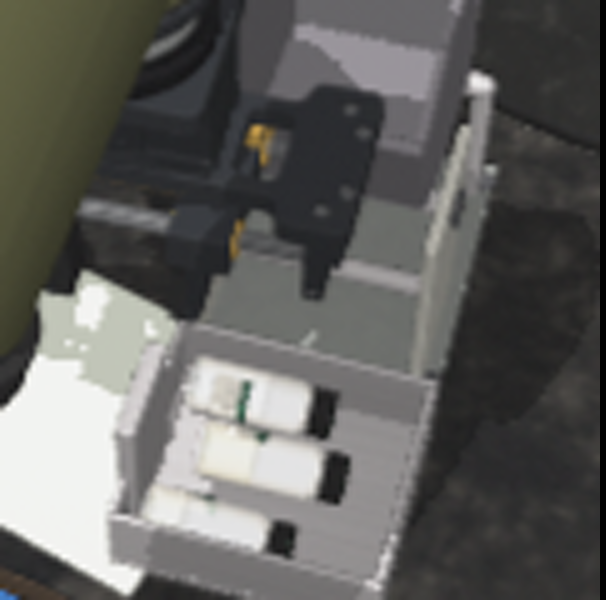

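Call:
{"api": "apply_moves", "payload": {"delta_pos": [[2.5,0,0.2],[5,0,0.3],[7.5,0,0.4],[8.5,0,0.4],[8.5,0,0.4],[8.5,0,0.4]], "yaw": [0,0,0,0,0,0], "gripper": [45,45,45,45,45,45]}}

```text
clock: 21.85
tool_pos: [0.4291, -0.0812, 0.0927]
eef_rot: [0.02, 0.712, -0.021, 0.702]
contact_force: [-0.3, 0.6, 0.1]
opening: 0.451
```

```bash
python3 - <<'E'
from look import *
c=load()["cradle"]
plan([w(c,[[-.115,.059,.061]])[0]],psi=c[2],step=.036,n=20)
look("14",side=(235,200,120,120),n=("side",),f=5)
E
```

```text
pos [ 0.4291 -0.0812  0.0927] psi -0.0575 dyaw 0.002 n 1 t 21.85 q [ 0.34  0.8  -0.43  2.23  1.07  0.35  0.5 ] f [-0.3  0.6  0.1] op 0.451
[[3.2, -0.0, -0.0]]
```

View pics/z14.png

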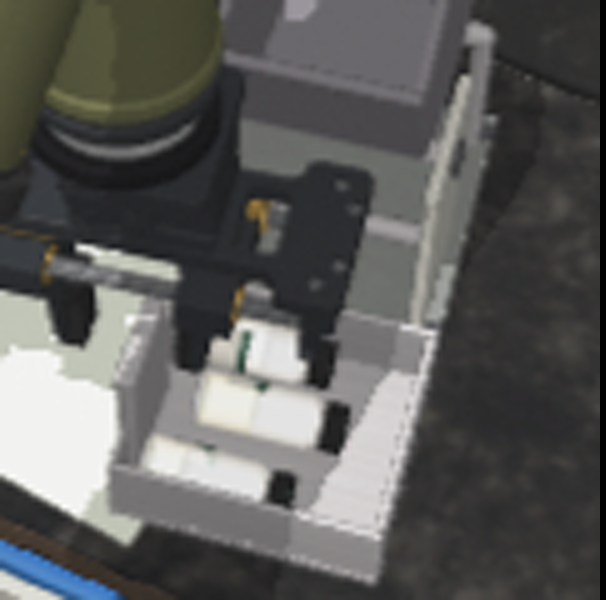

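Call:
{"api": "apply_moves", "payload": {"delta_pos": [[1.6,0,0],[3.2,0,0],[3.2,0,0],[3.2,0,0],[3.2,0,0],[3.2,0,0],[3.2,0,0],[3.2,0,0],[3.2,0,0],[3.2,0,0]], "yaw": [0,0,0,0,0,0,0,0,0,0], "gripper": [45,45,45,0,0,0,0,0,0,0], "force": 40}}

```text
clock: 22.73
tool_pos: [0.4292, -0.082, 0.0618]
eef_rot: [0.02, 0.711, -0.022, 0.703]
contact_force: [-0.0, -1.3, 7.2]
opening: 0.113
```

```bash
python3 - <<'E'
from look import *
P=load(); c=P["cradle"]; s=P["sheet"]
plan([w(c,[[-.115,.059,.061]])[0]],psi=c[2],step=.036,n=20)
# tray pose now assumed cradle (-.105,0); grip offset in tray frame
st=get_state(); p=st["tool_pos"]; d=p[:2]-w(c,[[-.105,0,0]])[0][:2]
cc,ss=np.cos(c[2]),np.sin(c[2]); off=np.array([cc*d[0]+ss*d[1],-ss*d[0]+cc*d[1]]); print("off",off)
goal=w(s,[[-.006,.004,0]])[0]; gp=[*goal[:2],s[2]]
tcp=w(gp,[[*off,p[2]]])[0]; print("goal tray",gp,"tcp",tcp)
for q in ([.055,-.062],[.055,.062],[-.055,.062],[-.055,-.062]):
    W=w(gp,[[*q,0]])[0]; d=W[:2]-c[:2]; print(W[:2],"cradle",cc*d[0]+ss*d[1],-ss*d[0]+cc*d[1])
E
```

```text
pos [ 0.4292 -0.082   0.0618] psi -0.0601 dyaw -0.0 n 1 t 22.73 q [ 0.26  0.86 -0.29  2.24  1.24  0.23  0.35] f [-0.  -1.3  7.2] op 0.113
[[0.1, 0.1, -0.1]]
off [-0.0094  0.0584]
goal tray [np.float64(0.45929406581693344), np.float64(-0.03129410873534773), np.float64(-0.3419523833983776)] tcp [0.4701 0.0269 0.0618]
[ 0.4903 -0.1081] cradle -0.05179497461976183 0.03596147543093988
[0.5319 0.0087] cradle -0.017287106505632387 0.15506314224638726
[0.4283 0.0456] cradle -0.12294181093869061 0.18567496073472795
[ 0.3867 -0.0713] cradle -0.15744967905282006 0.06657329391928053
```

```bash
python3 - <<'E'
import cv2,numpy as np
a=cv2.imread("pics/top0.png")[0:260,40:250]; b=cv2.imread("pics/side0.png")[10:260,50:260]
a=cv2.convertScaleAbs(a,alpha=2.2,beta=20); b=cv2.convertScaleAbs(b,alpha=2.2,beta=20)
cv2.imwrite("pics/twT.png",cv2.resize(a,None,fx=2.3,fy=2.3,interpolation=cv2.INTER_CUBIC))
cv2.imwrite("pics/twS.png",cv2.resize(b,None,fx=2.3,fy=2.3,interpolation=cv2.INTER_CUBIC))
E
```

```text
(no output)
```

View pics/twT.png

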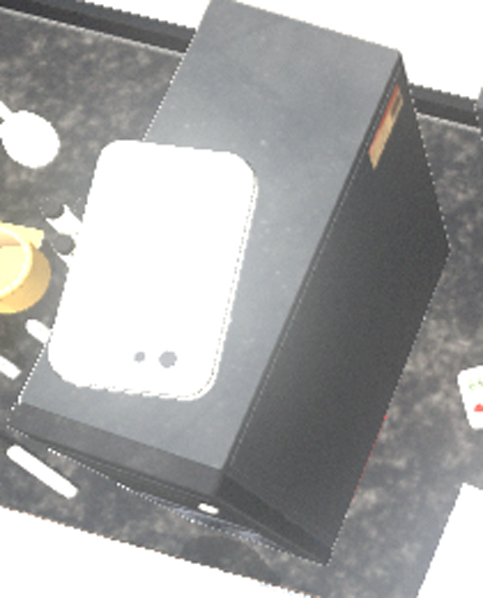

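View pics/twS.png

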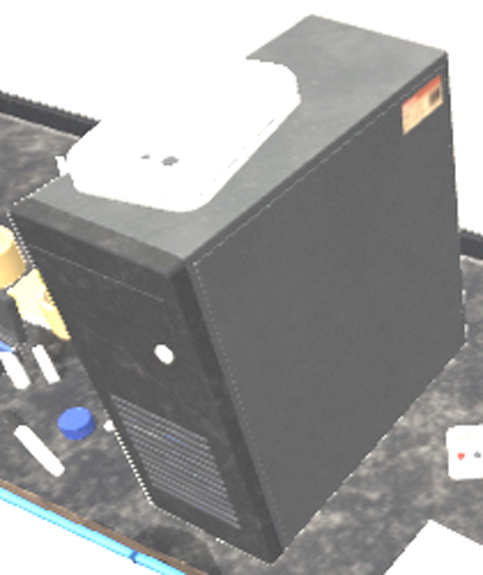

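```bash
python3 - <<'E'
from fit import *
print("FRb",onz("top",[182.2,244.8])[0],onz("side",[170.9,254.3])[0])
print("BRb",onz("top",[235.2,106.5])[0],onz("side",[253,159.1])[0])
print("FLb side",onz("side",[116,227.4])[0])
print("BRt",tri({"top":[214.8,22.6],"side":[243.5,32.6]}))
print("FRt",tri({"top":[136.5,213],"side":[130.4,129.6]}))
E
```

```text
FRb [0.4638 0.1629 0.    ] [0.4724 0.1612 0.    ]
BRb [0.8462 0.043  0.    ] [0.8477 0.0429 0.    ]
FLb side [0.5249 0.3319 0.    ]
BRt (array([0.8335, 0.0394, 0.3944]), np.float64(0.9632286945806356))
FRt (array([0.4653, 0.1525, 0.3901]), np.float64(1.6529581506548254))
```

```bash
python3 - <<'E'
from plan import *
P=load(); c=P["cradle"]; s=P["sheet"]
off=np.array([-.0094,.0584]); z=.0618
goal=np.array([*w(s,[[-.009,.001,0]])[0][:2],s[2]])
t0=np.array([*w(c,[[-.105,0,0]])[0][:2],c[2]]); t1=np.array([*w(c,[[-.125,0,0]])[0][:2],c[2]])
st=get_state(); M=R.from_quat(st["eef_rot"]).as_matrix()
path=[t0+(t1-t0)*k/2 for k in (1,2)]+[t1+(goal-t1)*k/8 for k in range(1,9)]
cc,ss=np.cos(c[2]),np.sin(c[2])
rows=[];yaw=[]
for p in path:
    W=w(p,[[*off,z]])[0]; rows.append((M.T@(W-st["tool_pos"])*100).round(1).tolist()); yaw.append(round(c[2]-p[2],2))
    d=[]
    for q in ([.055,-.062],[.055,.062]):
        D=w(p,[[*q,0]])[0][:2]-c[:2]; d.append((round(cc*D[0]+ss*D[1]+.05,3),round(-ss*D[0]+cc*D[1],3)))
    print(W.round(3),d)
print(rows);print(yaw)
E
```

```text
[ 0.419 -0.081  0.062] [(np.float64(-0.01), np.float64(-0.062)), (np.float64(-0.01), np.float64(0.062))]
[ 0.409 -0.081  0.062] [(np.float64(-0.02), np.float64(-0.062)), (np.float64(-0.02), np.float64(0.062))]
[ 0.416 -0.067  0.062] [(np.float64(-0.018), np.float64(-0.05)), (np.float64(-0.014), np.float64(0.074))]
[ 0.423 -0.054  0.062] [(np.float64(-0.016), np.float64(-0.039)), (np.float64(-0.007), np.float64(0.085))]
[ 0.431 -0.041  0.062] [(np.float64(-0.014), np.float64(-0.027)), (np.float64(-0.001), np.float64(0.097))]
[ 0.438 -0.027  0.062] [(np.float64(-0.012), np.float64(-0.015)), (np.float64(0.005), np.float64(0.108))]
[ 0.445 -0.014  0.062] [(np.float64(-0.011), np.float64(-0.003)), (np.float64(0.011), np.float64(0.119))]
[ 0.452 -0.001  0.062] [(np.float64(-0.009), np.float64(0.009)), (np.float64(0.017), np.float64(0.131))]
[0.459 0.012 0.062] [(np.float64(-0.007), np.float64(0.022)), (np.float64(0.023), np.float64(0.142))]
[0.466 0.025 0.062] [(np.float64(-0.006), np.float64(0.034)), (np.float64(0.029), np.float64(0.153))]
[[0.0, -0.0, -1.0], [0.0, -0.0, -2.0], [0.0, 1.4, -1.4], [-0.0, 2.8, -0.7], [-0.0, 4.1, -0.1], [-0.0, 5.5, 0.5], [-0.0, 6.9, 1.2], [-0.0, 8.2, 1.8], [-0.1, 9.6, 2.4], [-0.1, 10.9, 3.0]]
[np.float64(0.0), np.float64(0.0), np.float64(0.04), np.float64(0.07), np.float64(0.11), np.float64(0.14), np.float64(0.18), np.float64(0.21), np.float64(0.25), np.float64(0.28)]
```

Call:
{"api": "apply_moves", "payload": {"delta_pos": [[0,0,-1.0],[0,0,-2.0],[0,1.4,-1.4],[0,2.8,-0.7],[0,4.1,-0.1],[0,5.5,0.5],[0,5.5,0.5],[0,5.5,0.5]], "yaw": [0,0,0.04,0.07,0.11,0.14,0.14,0.14], "gripper": [0,0,0,0,0,0,0,0]}}

```text
clock: 23.4
tool_pos: [0.4384, -0.0255, 0.0618]
eef_rot: [0.07, 0.707, -0.069, 0.7]
contact_force: [0.8, 1.8, 2.3]
opening: 0.111
```

```bash
python3 - <<'E'
from look import *
P=load(); s=P["sheet"]
goal=np.array([*w(s,[[-.009,.001,0]])[0][:2],s[2]])
plan([w(goal,[[-.0094,.0584,.0618]])[0]],psi=s[2],step=.014)
look("15",side=(195,180,170,140),n=("side",),f=4)
E
```

```text
pos [ 0.4384 -0.0255  0.0618] psi -0.1968 dyaw 0.145 n 5 t 23.4 q [ 0.11  0.85 -0.26  2.24  1.19  0.21  0.13] f [0.8 1.8 2.3] op 0.111
[[-0.0, 1.1, 0.3], [-0.0, 2.2, 0.7], [-0.0, 3.3, 1.0], [-0.0, 4.4, 1.4], [-0.0, 5.5, 1.7]]
```

View pics/z15.png

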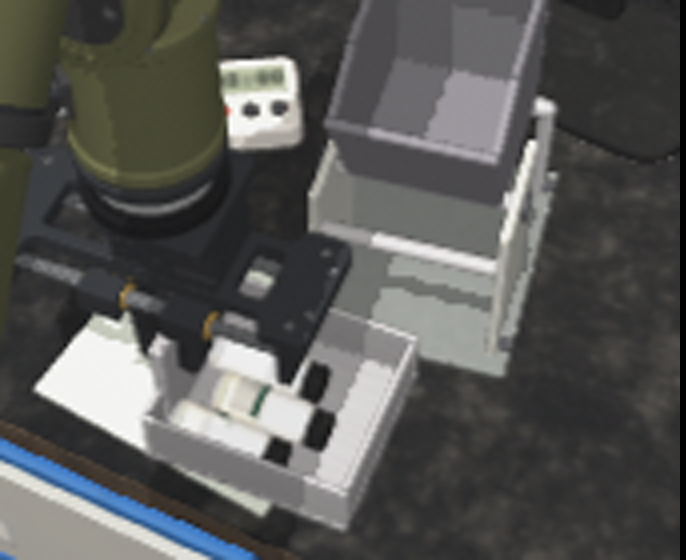

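The tray, with its three vials, is following the gripper. On to the goal.

Call:
{"api": "apply_moves", "payload": {"delta_pos": [[0,1.1,0.3],[0,2.2,0.7],[0,3.3,1.0],[0,4.4,1.4],[0,5.5,1.7],[0,5.5,1.7],[0,5.5,1.7]], "yaw": [0.03,0.06,0.09,0.12,0.145,0.145,0.145], "gripper": [0,0,0,0,0,0,0]}}

```text
clock: 24.03
tool_pos: [0.464, 0.0212, 0.0618]
eef_rot: [0.119, 0.701, -0.124, 0.692]
contact_force: [-2.1, -2.1, 7.3]
opening: 0.108
```

```bash
python3 - <<'E'
from look import *
P=load(); s=P["sheet"]
goal=np.array([*w(s,[[-.009,.001,0]])[0][:2],s[2]])
plan([w(goal,[[-.0094,.0584,.0618]])[0]],psi=s[2],step=.014)
look("16",side=(195,200,150,120),n=("side",),f=5)
print(spot_point("tray_floor","side")[:1], proj("side",[*goal[:2],.004]))
E
```

```text
pos [0.464  0.0212 0.0618] psi -0.3452 dyaw -0.003 n 1 t 24.03 q [ 0.05  0.87 -0.33  2.16  1.02  0.3   0.06] f [-2.1 -2.1  7.3] op 0.108
[[-0.0, 0.4, 0.1]]
[{'pixel': [248.2, 274.1], 'score': 0.95}] [[245.6149 272.2562]]
```

View pics/z16.png

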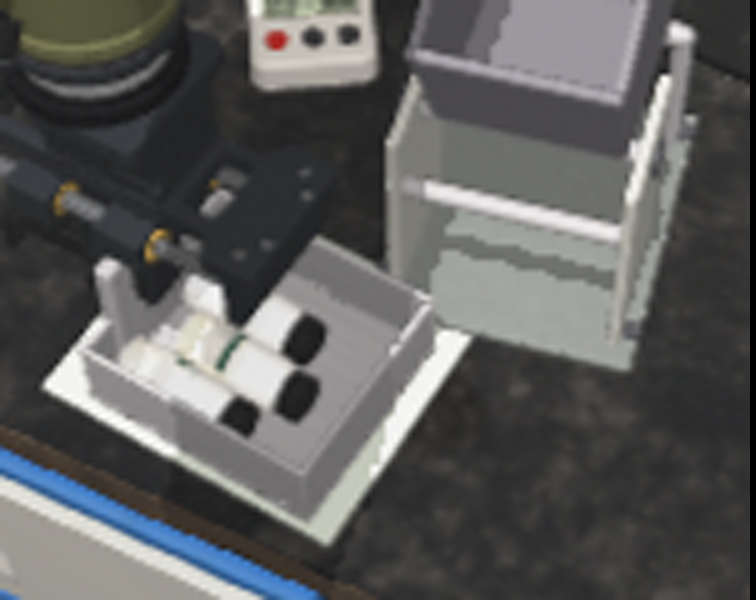

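Call:
{"api": "apply_moves", "payload": {"delta_pos": [[0,0.3,0.1],[0,0.4,0.1],[0,0.4,0.1],[0,0.3,0.1],[0,0.3,0.1],[0,0.3,0.1],[0,0.3,0.1],[0,0.3,0.1],[-1.5,0.3,0.1],[-3.5,0.3,0.1]], "yaw": [0,0,0,0,0,0,0,0,0,0], "gripper": [0,0,0,40,40,40,40,40,40,40]}}

```text
clock: 24.97
tool_pos: [0.4656, 0.0239, 0.0961]
eef_rot: [0.118, 0.702, -0.124, 0.691]
contact_force: [0.1, -0.2, 0.2]
opening: 0.401
```

Call:
{"api": "apply_moves", "payload": {"delta_pos": [[-2,0,0],[-5,0,0],[-8,0,0],[-11,-1,-1],[-14,-3,-3],[-16,-6,-5],[-18,-10,-6],[-18,-13,-7],[-18,-13,-7]], "yaw": [0,0,0,0,0,0,0,0,0], "gripper": [40,40,40,40,40,40,40,40,40]}}

```text
clock: 25.72
tool_pos: [0.3534, -0.0799, 0.2783]
eef_rot: [0.119, 0.703, -0.129, 0.689]
contact_force: [0.6, -0.6, -0.9]
opening: 0.402
```

```bash
python3 - <<'E'
from look import *
s=get_state(); print(s["clock"],s["tool_pos"],s["contact_force"].round(1))
look("17")
for n in CP:
  for t in ("tray_floor","vial_1_center","bin_handle","beaker","timer"): print(n,t,[(r["pixel"],round(r["score"],2)) for r in spot_point(t,n)][:4])
E
```

```text
25.7167 [ 0.3534 -0.0799  0.2783] [ 0.6 -0.6 -0.9]
side tray_floor [([247.9, 272.3], 0.76)]
side vial_1_center [([244.4, 272.5], 0.55), ([228.3, 279.1], 0.19)]
side bin_handle [([305.5, 161.3], 0.83)]
side beaker [([389.0, 247.8], 0.86), ([220.5, 251.9], 0.46)]
side timer []
top tray_floor []
top vial_1_center []
top bin_handle [([308.0, 164.1], 0.97), ([237.3, 242.4], 0.19)]
top beaker [([386.9, 198.2], 0.9), ([307.1, 218.6], 0.19)]
top timer [([256.0, 169.2], 0.62)]
```

View pics/z17.png

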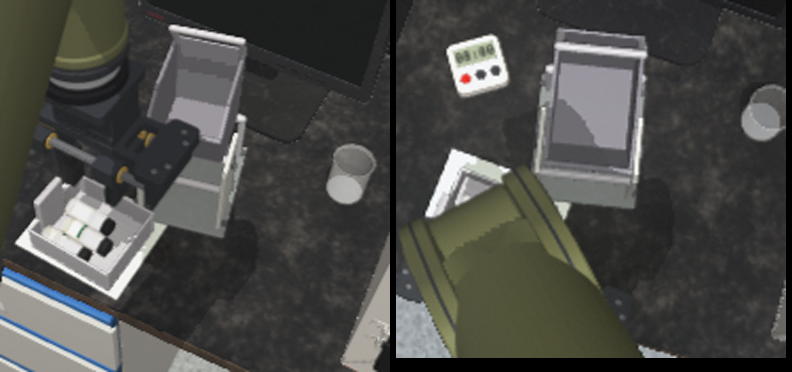

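```bash
python3 - <<'E'
import cv2
a=cv2.imread("pics/side17.png")[225:315,195:300]
cv2.imwrite("pics/z18.png",cv2.resize(a,None,fx=6,fy=6,interpolation=cv2.INTER_CUBIC))
E
```

```text
(no output)
```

View pics/z18.png

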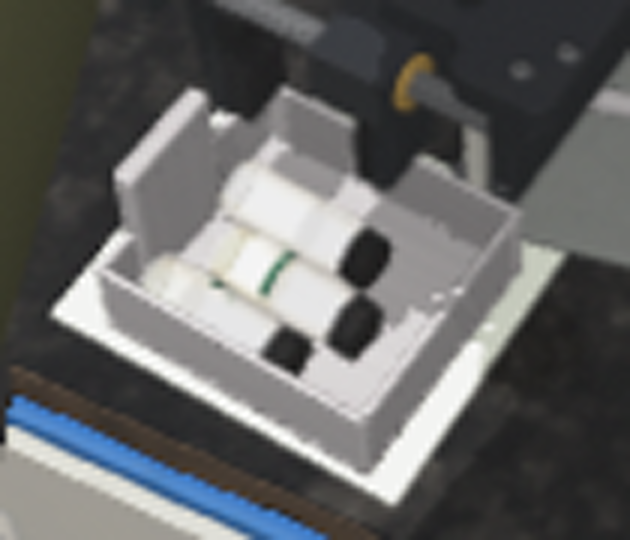

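```bash
python3 - <<'E'
from plan import *
h=.042
Q=lambda a:np.array(a,float)/6+[195,225]
p,r=fit([("side",[[.055,.062,h],[.055,-.062,h],[-.055,-.062,h],[-.055,.062,h],[-.055,-.062,0]],Q([[284,88],[520,213],[366,417],[100,268],[366,472]]))],[.46,-.034,-.34]); print(p,r.round(1).tolist())
s,r=fit([("side",[[-.07,.08,0],[-.07,-.08,0],[.07,-.08,0]],Q([[52,312],[392,503],[568,252]]))],load()["sheet"]); print(s,r.round(1).tolist())
for s in (s,load()["sheet"]):
    d=p-s; print("in sheet",np.cos(s[2])*d[0]+np.sin(s[2])*d[1],-np.sin(s[2])*d[0]+np.cos(s[2])*d[1],d[2])
E
```

```text
[ 0.4539 -0.0408 -0.39  ] [[-1.9, -3.1], [1.7, -0.3], [-0.3, 1.2], [-0.3, -0.9], [0.5, 1.2]]
[ 0.4631 -0.0367 -0.3579] [[-0.4, 0.1], [-0.5, 0.8], [2.1, -2.5]]
in sheet -0.007089886201440562 -0.007063626245515883 -0.03207712800551965
in sheet -0.007844365975387332 -0.006767487828232515 -0.04801205603817488
```

```bash
python3 - <<'E'
import cv2,numpy as np
for n,box in(("side",(288,150,50,14)),("top",(288,150,50,16)),("side_bk",(378,215,30,40)),("top_bk",(376,176,30,34)),("top_tm",(236,152,38,38))):
    c=n.split("_")[0]; x,y,a,b=box
    A=cv2.imread(f"pics/{c}0.png"); B=cv2.imread(f"pics/{c}17.png")
    r=cv2.matchTemplate(B[y-6:y+b+6,x-6:x+a+6],A[y:y+b,x:x+a],cv2.TM_CCOEFF_NORMED); _,m,_,l=cv2.minMaxLoc(r); print(n,"shift",l[0]-6,l[1]-6,round(m,3))
E
```

```text
side shift 0 0 1.0
top shift 0 0 0.999
side_bk shift 0 0 1.0
top_bk shift 0 0 0.999
top_tm shift 0 0 0.999
```

The bin handle, beaker and timer haven't shifted at all from the first pictures. Handing in.

```bash
python3 - <<'E'
from plant import *
print(finish_job(), get_state()["clock"])
E
```

```text
the job is handed in; nothing more can be done
the job is handed in; nothing more can be done
```

The job is done and handed in at about 26 s of the 72 s allowed. The tray with its three vials is on the white sheet, and the bin is empty and back home.

**What I did:** I slid the tray by its tab against the stand until I felt about 7 N of contact. Then I pulled the bin to its stop (about 1.605 rad by the gripper's position) and held it there until all three vials lay in the tray. I rocked the bin home, slid the tray onto the sheet, released it and backed the arm off.

**Last checks:**
- **Tray on the sheet:** its centre is about 7 mm off in sheet x and 7 mm off in sheet y, turned 0.03–0.05 rad. That is within tolerance and wholly on the sheet. This fit used the side picture only, because the arm hid the tray from the top camera. Its worst pixel errors were about 3 px.
- **Vials:** the side picture shows three vials lying in the tray. The network marked a weaker second hit (0.19) and missed the third.
- **Bin, beaker and timer:** none of them shifted by a pixel compared with the start pictures. The network's handle point was about 3 px off its first reading, which I take as noise. It did not find the timer in the side view, so I checked the timer in the top view only.
- **Arm:** it stood clear of everything, with only noise on the force reading.

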